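# Set up the inspection station

### The job

Get the inspection station ready: lay every black power module flat on the sloped stand, fins up and square to it, orange connector end up the slope and lower end down against the yellow lip, and stand every nut driver in the steel cup, tip down and handle up. Once all of that is in place, push the red lever fully over to switch on the stand's lamp, and leave the other things on the bench where they are.

Things in the scene. Friction and masses are not known exactly. Their poses are not given: they have to be found in the camera images.
- deck: Fixed aluminium plate 150 x 340 mm, tilted 22 deg, rising away from the robot. Origin: centre of its upper face, 85 mm above the table; x up the slope, y along the width, z out of the face. Along the low edge a yellow lip 12 mm high, inner face at x = -65 mm; side rims 12 mm high at y = +-160 mm; white LED bar 12 mm high at x = +75 mm
- cup: Round steel tool cup screwed to the bench, outer diameter 84 mm, inner diameter 76 mm, 100 mm high, floor 6 mm thick, a 100 mm foot disc 4 mm high. Origin: centre of its underside, z up
- cup_in (a point): Centre of the cup's inner floor (6 mm above its origin; rim 94 mm above this point)
- lamp (a joint): Toggle lever of the LED bar on its small grey block, red, 80 mm long, angle in rad: about 0 = off (leaning to the block's -x side), 1.0 = fully on (leaning to its +x side). It stays where it is left
- lamp_tip (a point): Tip of the lamp lever (its axes turn with the lever; the lever swings in its x-z plane, about its y axis)
- module0: Black finned power module, a block 110 x 44 x 28 mm (x, y, z), 0.2 kg. Origin: centre of its underside, z up when the fins are on top, x along its length towards the end with the orange connector. May be absent
- module0_conn (a point): Centre of the orange connector end of that module (55 mm along its x, 14 mm above its underside)
- module1: Black finned power module, a block 110 x 44 x 28 mm (x, y, z), 0.2 kg. Origin: centre of its underside, z up when the fins are on top, x along its length towards the end with the orange connector. May be absent
- module1_conn (a point): Centre of the orange connector end of that module (55 mm along its x, 14 mm above its underside)
- module2: Black finned power module, a block 110 x 44 x 28 mm (x, y, z), 0.2 kg. Origin: centre of its underside, z up when the fins are on top, x along its length towards the end with the orange connector. May be absent
- module2_conn (a point): Centre of the orange connector end of that module (55 mm along its x, 14 mm above its underside)
- driver0: Nut driver 170 mm long, 0.1 kg: square blue handle 90 x 20 x 20 mm, yellow band at its end, steel shank 80 mm long, 8 mm thick, 13 mm socket tip. Origin: on its axis where the shank leaves the handle (10 mm above the table when lying). x points along the shank to the tip; the handle reaches from x = 0 to x = -90 mm. y and z are square to the handle's flats. May be absent
- driver0_tip (a point): End of that driver's steel tip (80 mm along its x)
- driver1: Nut driver 170 mm long, 0.1 kg: square blue handle 90 x 20 x 20 mm, yellow band at its end, steel shank 80 mm long, 8 mm thick, 13 mm socket tip. Origin: on its axis where the shank leaves the handle (10 mm above the table when lying). x points along the shank to the tip; the handle reaches from x = 0 to x = -90 mm. y and z are square to the handle's flats. May be absent
- driver1_tip (a point): End of that driver's steel tip (80 mm along its x)
- driver2: Nut driver 170 mm long, 0.1 kg: square blue handle 90 x 20 x 20 mm, yellow band at its end, steel shank 80 mm long, 8 mm thick, 13 mm socket tip. Origin: on its axis where the shank leaves the handle (10 mm above the table when lying). x points along the shank to the tip; the handle reaches from x = 0 to x = -90 mm. y and z are square to the handle's flats. May be absent
- driver2_tip (a point): End of that driver's steel tip (80 mm along its x)
- tape: Roll of yellow tape lying flat, 64 mm across, 20 mm high. Origin: centre of its underside. A bystander, to be left alone
- bottle: Clear bottle, 44 mm across, 110 mm high. Origin: centre of its underside. A bystander, to be left alone
- spool: Green wire spool, 60 mm across, 45 mm high. Origin: centre of its underside. A bystander, to be left alone
- jar: White jar with green lid, 60 mm across, 60 mm high. Origin: centre of its underside. A bystander, to be left alone
- meter: Orange meter, 70 x 130 x 35 mm. Origin: centre of its underside. A bystander, to be left alone
- carton: Small cardboard carton, 90 x 60 x 50 mm. Origin: centre of its underside. A bystander, to be left alone

How it is judged:
By the outcome, as a careful person would: the job done as asked, in the order asked, and still so for the second after the job is handed in, with the robot touching nothing.
Of module0, module1, module2 only 2 to 3 are there at a start; the rules pass over those that are not, and their reading is None.
Of driver0, driver1, driver2 only 2 to 3 are there at a start; the rules pass over those that are not, and their reading is None.
At some moment in a run one of module0, module1, module2, driver0, driver1, driver2 may be knocked a few centimetres aside while the robot is not near it.
Once in a run the grip may slacken for a moment while it holds something.
It also fails if it takes over 210 s, if anything falls off the work surface, if the arm or the gripper's body presses on something with over 40 N, if the wrist force passes 120 N, or if a joint passes its speed limit or range.

### The arm

A 7-joint arm with a two-finger parallel gripper is mounted at the origin on the work surface. World frame = base frame: x ahead of the robot, y to its left, z up, the work surface at z = 0. Lengths are in m, angles in degrees, forces in N, time in s.
With the tool pointing down it reaches from about 0.425 to 0.925 m from the base axis. Payload 6.8 kg.
Tool frame: the origin (TCP) lies midway between the tips of the shut fingers; the grasp point (between the pads) lies 19 mm behind it (bot.grip_point_offset is the z of the grasp point in the tool frame, in m); z points along the fingers, y is the direction in which the jaws open and shut (so a half turn about z gives the same grasp; the last joint's range is limited). The gripper opens to 88 mm and grips with 3 to 60 N. Pads are 20 mm wide; open, the fingers measure 115 mm over their backs; the gripper's body (75 mm by 178 mm) begins 61 mm behind the grasp point.
Start: joints at [-74.49, 27.33, 1.283, 89.118, -0.659, 63.558, -4.761], TCP at [0.25, 0.627, 0.223] pointing down, gripper open.
Joint ranges: [-169.35, 169.35], [-19.33, 120.38], [-80.79, 83.38], [13.8, 139.57], [-78.32, 258.32], [9.67, 109.79], [-169.56, 169.56]. Speed limits (degrees/s): [136.94, 136.94, 180, 180, 180, 180, 180].

### API

Orientations are given as [roll, pitch, yaw] about the fixed x, y, z axes, in that order (R = Rz(yaw) Ry(pitch) Rx(roll)).
In Python, from rig import bot gives the robot as it stands. The module is installed in compiled form; this text tells all that it offers.
- The arm moves only by the tool apply_moves, never from a script. Its argument "steps" is a list of rows, each a list of 3 entries, a list of its own where there are three numbers: the finger opening in mm, from 0 to 87.8, then the shift along the tool's x, y, z in mm, then the turn about the tool's z in rad. In form: [[jaw, [dx, dy, dz], roll], ...]. A call has 1 to 5 rows; each row shifts and turns the commanded pose from where the row before left it, along the tool's axes as they then stand; what a row does not reach is not made up. A row lasts 1/8 s, in which the tool goes at most 62.5 mm and 10.7 degrees, less where a joint would pass 70% of its speed; a pose out of reach is approached as far as the arm can. A call is refused whole if a number of a shift passes 62.5 or a number of a turn 0.188, either way. A call with a gripper value outside its range is refused whole. The fingers move at their own pace and stop on an object; "force" is the grip in N (left out, the last holds). Time passes only in rows, so rows that do not move let the fingers close. It gives the time, the measured TCP pose, the force and the opening at its end, in the units of the state.
- bot.observe(): the state, without advancing time (a new reading comes with each control period).
- bot.capture(name): name is "side" or "top"; returns a dict with "frame" (480x640x3 uint8, blue, green, red), "fx", "fy", "cx", "cy" (pixels), "dist" ([k1, k2, p1, p2, k3] as OpenCV has them; the pictures are not rectified), "R" (3x3) and "t" (3): a world point X has camera coordinates R X + t. Camera axes: x right, y down, z forward; pixel columns grow to the right and rows downward; lengths in m; the calibration is good to about 2 mm. A picture is of the moment at which its call begins. There is no depth.
- bot.sign_off(): hands the job in, once; it reports no verdict.
The state is a dict: "time": time; "qpos": joint angles; "dq": joint speeds; "effort": joint torques, N m; "eef_pos": TCP position; "tool_rot": TCP orientation; "contact_force": force on the tool from outside, world axes, zero at the start; "moment": the same for the moment, N m; "grip_width": finger opening in m.
Only numpy, scipy, OpenCV 4.12 (cv2) and the standard library are available. Lean on these libraries where they do the work, as an engineer would, in place of code of your own. Each camera call takes 0.05 s, during which the arm holds its last target.

## Working session

There is one attempt and no reset: what is moved stays moved. The work goes in short steps, Python scripts to look and compute and a tool call to move; the robot and the scene stay as the last step left them, time stands still between calls to the robot, and variables do not carry over. Pictures are saved under pics/ and viewed, and the job is handed in when it is done.

Besides the shell and the picture viewer there is one more tool, called after "Emit:" as a command line: name --argument value ..., lists and objects as JSON in quotes. apply_moves: Moves the arm, as the interface text tells. Its arguments: {"type":"object","properties":{"steps":{"type":"array","items":{"type":"array"}},"force":{"type":"number"}},"required":["steps"]}

```bash
mkdir -p pics; ls
python3 - <<'E'
from rig import bot
import cv2
print(bot.observe())
for n in("side","top"):
    c=bot.capture(n); cv2.imwrite(f"pics/{n}0.png",c["frame"]); print({k:v for k,v in c.items() if k!="frame"})
print(bot.grip_point_offset)
E
```

```text
pics
{'time': 0.0, 'qpos': array([-74.49057027,  27.37527489,   1.2799116 ,  89.18045635,
        -0.65862166,  63.55733768,  -4.76275925]), 'dq': array([-0.04091591,  0.00550595,  0.07101762,  0.0009675 , -0.08272099,
        0.05501249, -0.06733007]), 'effort': array([-2.06327122e-04, -5.82870233e+01,  1.53447434e+00, -2.72611392e+01,
       -5.42713108e-02,  1.70495035e-02,  1.62372294e-04]), 'eef_pos': array([0.24939916, 0.62656319, 0.221672  ]), 'tool_rot': array([-1.79894587e+02,  8.09426304e-03,  1.58296816e+02]), 'contact_force': array([-0.71171532, -0.28540389, -0.45640981]), 'moment': array([-0.00834949, -0.02725994,  0.0342565 ]), 'grip_width': 0.08800961032734367}
{'fx': 470.76253252226763, 'fy': 470.76253252226763, 'cx': 316.8009180573507, 'cy': 246.32220400801273, 'dist': array([0.04366639, 0.        , 0.        , 0.        , 0.        ]), 'R': array([[ 0.95768191, -0.28773863, -0.00719992],
       [-0.2303515 , -0.75120181, -0.61857418],
       [ 0.17257909,  0.59405582, -0.78569341]]), 't': array([-0.53122065,  0.16071088,  1.20547338])}
{'fx': 496.6366731266332, 'fy': 496.6366731266332, 'cx': 319.24353666903227, 'cy': 236.30709605256, 'dist': array([-0.07210327,  0.        ,  0.        ,  0.        ,  0.        ]), 'R': array([[ 0.02447286, -0.99969749, -0.00244976],
       [-0.98469038, -0.02368229, -0.17269629],
       [ 0.17258603,  0.00663862, -0.98497208]]), 't': array([-0.00685792,  0.54629133,  1.2711237 ])}
-0.0187
```

View pics/side0.png

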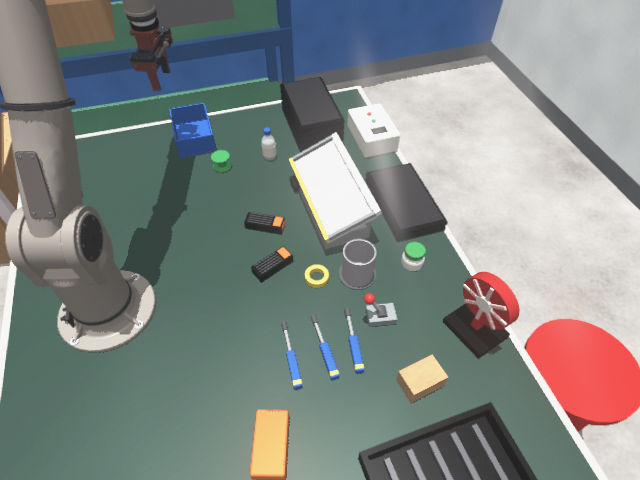

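View pics/top0.png

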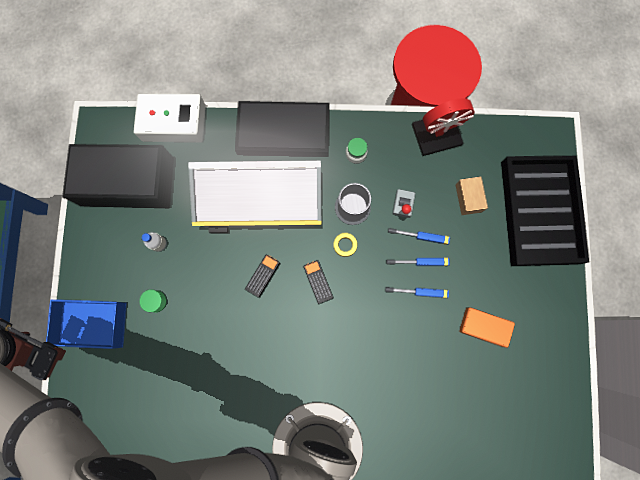

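```bash
cat > h.py <<'E'
import numpy as np, cv2
from rig import bot
def ray(c,px):
    K=np.array([[c['fx'],0,c['cx']],[0,c['fy'],c['cy']],[0,0,1]])
    p=cv2.undistortPoints(np.array(px,float).reshape(-1,1,2),K,c['dist']).reshape(-1,2)
    d=np.c_[p,np.ones(len(p))]@c['R']
    o=-c['R'].T@c['t']
    return o,d/np.linalg.norm(d,axis=1)[:,None]
def onplane(c,px,z):
    o,d=ray(c,px); return o+d*((z-o[2])/d[:,2])[:,None]
def proj(c,X):
    K=np.array([[c['fx'],0,c['cx']],[0,c['fy'],c['cy']],[0,0,1]])
    return cv2.projectPoints(np.array(X,float).reshape(-1,3),cv2.Rodrigues(c['R'])[0],c['t'],K,c['dist'])[0].reshape(-1,2)
def tri(c1,p1,c2,p2):
    o1,d1=ray(c1,p1);o2,d2=ray(c2,p2);out=[]
    for a,b in zip(d1,d2):
        A=np.c_[a,-b]; s=np.linalg.lstsq(A,o2-o1,rcond=None)[0]
        P=o1+a*s[0];Q=o2+b*s[1]; out.append(np.r_[(P+Q)/2,np.linalg.norm(P-Q)])
    return np.array(out)
def crop(c,name,x0,y0,w,h,s):
    cv2.imwrite(f"pics/{name}.png",cv2.resize(c['frame'][y0:y0+h,x0:x0+w],None,fx=s,fy=s,interpolation=cv2.INTER_CUBIC))
def hsv(c): return cv2.cvtColor(c['frame'],cv2.COLOR_BGR2HSV)
def blobs(m,amin=20):
    n,l,st,ce=cv2.connectedComponentsWithStats(m.astype(np.uint8))
    return [(l==i,st[i],ce[i]) for i in range(1,n) if st[i][4]>=amin]
E
cat > look.py <<'E'
from h import *
import sys
t=bot.capture("top"); s=bot.capture("side"); tag=sys.argv[1]
crop(t,"t"+tag,180,130,300,200,2.6); crop(s,"s"+tag,220,120,240,280,2.1)
np.save("last.npy",np.array([t,s],dtype=object),allow_pickle=True)
E
python3 look.py 1
```

```text
(no output)
```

View pics/t1.png

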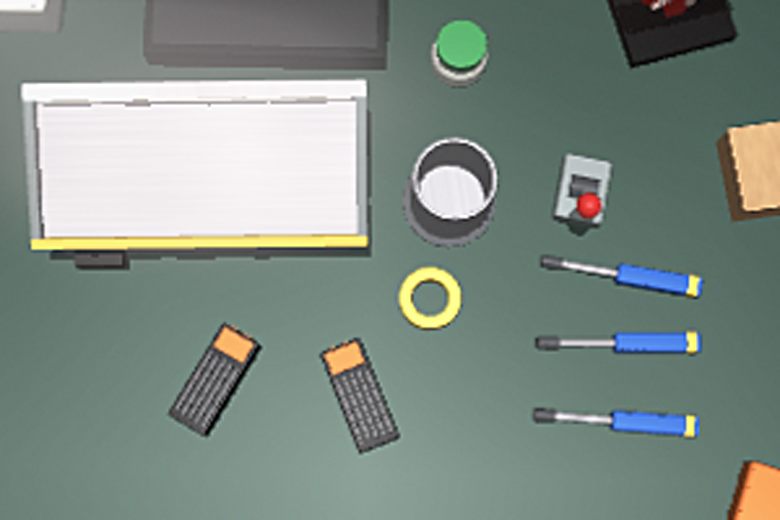

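View pics/s1.png

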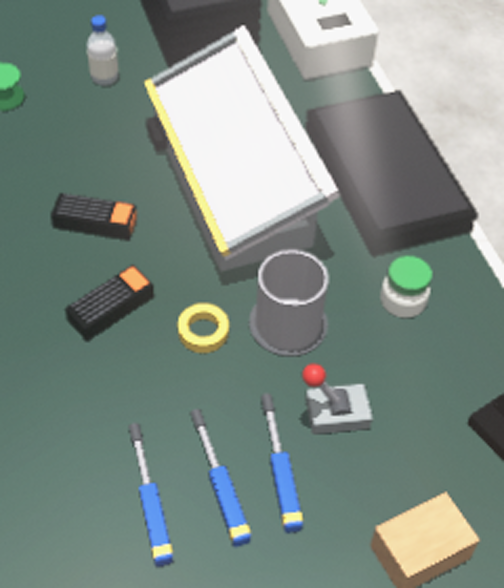

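Run:
```python
from h import *
t,s=np.load("last.npy",allow_pickle=True)
crop(t,"tz",180,200,80,50,8); crop(s,"sz",275,150,80,70,8)
```

```text
(no output)
```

View pics/tz.png

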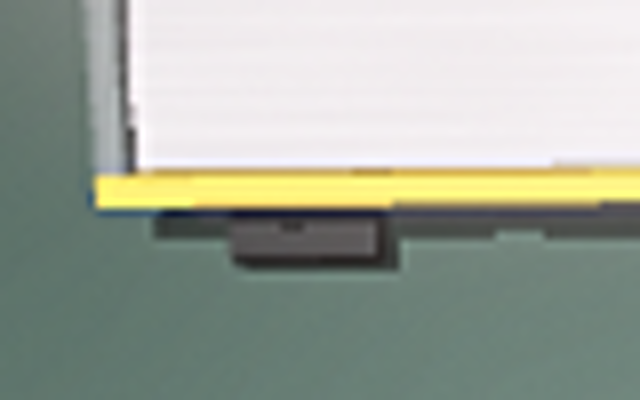

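View pics/sz.png

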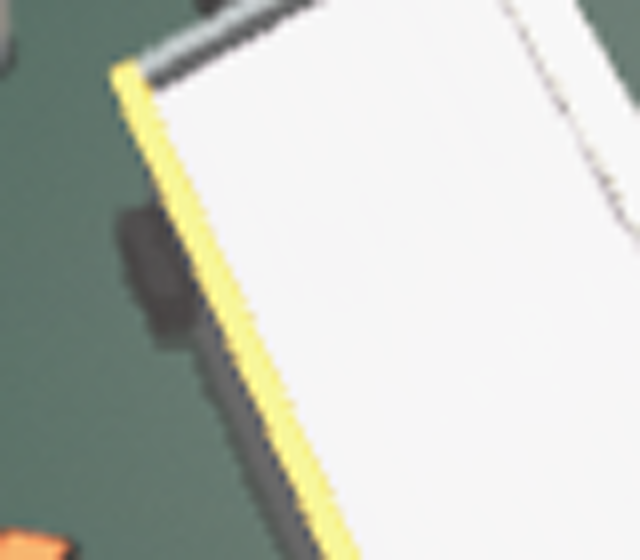

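```bash
cat > meas.py <<'E'
from h import *
t,s=np.load("last.npy",allow_pickle=True)
np.set_printoptions(precision=4,suppress=True)
def mods():
  for c,n in((t,'top'),(s,'side')):
    H=hsv(c)
    om=(H[...,0]>5)&(H[...,0]<20)&(H[...,1]>140)&(H[...,2]>120)
    for m,st,ce in blobs(om,30):
        if st[4]<400: print(n,'orange',st,ce,onplane(c,[ce],.028)[0])
    bm=(H[...,0]>100)&(H[...,0]<125)&(H[...,1]>150)&(H[...,2]>120)
    for m,st,ce in blobs(bm,40):
        if st[0]>250 and st[1]>150:
            ys,xs=np.nonzero(m);P=onplane(c,np.c_[xs,ys],.02)[:,:2];mu=P.mean(0)
            u=np.linalg.svd(P-mu,full_matrices=False)[2][0]
            print(n,'handle',mu,np.degrees(np.arctan2(u[1],u[0])),np.ptp((P-mu)@u))
if __name__=="__main__":
    mods()
    # cup rim top crop, deck corners
    tc=lambda x,y:(180+x/2.6,130+y/2.6)
    sc=lambda x,y:(220+x/2.1,120+y/2.1)
    P=tri(t,[tc(367,241),tc(33,243),tc(24,88),tc(366,85),tc(455,180),tc(588,206)],
          s,[sc(224,249),sc(148,84),sc(240,30),sc(335,191),sc(293,280),sc(314,376)])
    print(P)
    print(proj(t,P[:,:3]))
E
python3 meas.py
```

```text
top orange [263 256  14  13 109] [269.3211 262.211 ] [0.4762 0.1382 0.028 ]
top orange [305 262  15  12 112] [312.0179 267.3036] [0.4654 0.0237 0.028 ]
top handle [ 0.5573 -0.2966] -98.32713011945206 0.07393385400263386
top handle [ 0.4907 -0.2935] -88.71446908064345 0.07345124017303682
top handle [ 0.4065 -0.2901] -92.84418376170315 0.07511950130071776
side orange [273 217  10  10  52] [277.1538 221.5769] [0.478  0.1386 0.028 ]
side orange [277 247  14  12  91] [283.4615 252.4835] [0.4679 0.0251 0.028 ]
side orange [251 411   7  57  64] [253.7969 437.3594] [ 0.2913 -0.4245  0.028 ]
side orange [250 411  39  69 299] [276.5719 460.5552] [ 0.3259 -0.4815  0.028 ]
side handle [ 0.5595 -0.2968] -98.22236239330952 0.07127653993995228
side handle [ 0.4925 -0.294 ] -88.55039411873133 0.07093258332429628
side handle [ 0.41   -0.2888] -92.06823414898244 0.07132697875385419
[[ 0.5806  0.002   0.0732  0.0051]
 [ 0.5717  0.3427  0.0619  0.0028]
 [ 0.715   0.3462  0.1244  0.0005]
 [ 0.726   0.0063  0.1298  0.0057]
 [ 0.6405 -0.0845  0.0941  0.0048]
 [ 0.6174 -0.2177  0.0925  0.0045]]
[[321.2378 221.7247]
 [192.7306 222.9427]
 [189.2398 163.7448]
 [320.9176 161.5825]
 [355.1037 198.3097]
 [406.2521 208.3713]]
```

Run:
```python
from h import *
np.set_printoptions(precision=4,suppress=True)
t,s=np.load("last.npy",allow_pickle=True)
crop(t,"tm",240,245,100,65,8); crop(s,"sm",240,200,70,85,7)
tc=lambda x,y:(180+x/2.6,130+y/2.6)
print(onplane(t,[tc(367,248),tc(33,250)],.06),onplane(t,[tc(367,238),tc(33,239)],.068))
print(onplane(t,[tc(24,82),tc(366,80)],.124))
# cup rim
print(onplane(t,[tc(411,180),tc(497,180),tc(454,138),tc(454,221)],.1))
print(onplane(t,[tc(404,205),tc(495,205)],.004))
```

```text
[[0.5735 0.002  0.06  ]
 [0.5634 0.3427 0.06  ]] [[0.5822 0.0022 0.068 ]
 [0.5732 0.3413 0.068 ]]
[[0.7211 0.3468 0.124 ]
 [0.7302 0.0068 0.124 ]]
[[ 0.6355 -0.0402  0.1   ]
 [ 0.6376 -0.1257  0.1   ]
 [ 0.6797 -0.0824  0.1   ]
 [ 0.5948 -0.0834  0.1   ]]
[[ 0.6322 -0.0361  0.004 ]
 [ 0.6346 -0.1332  0.004 ]]
```

View pics/tm.png

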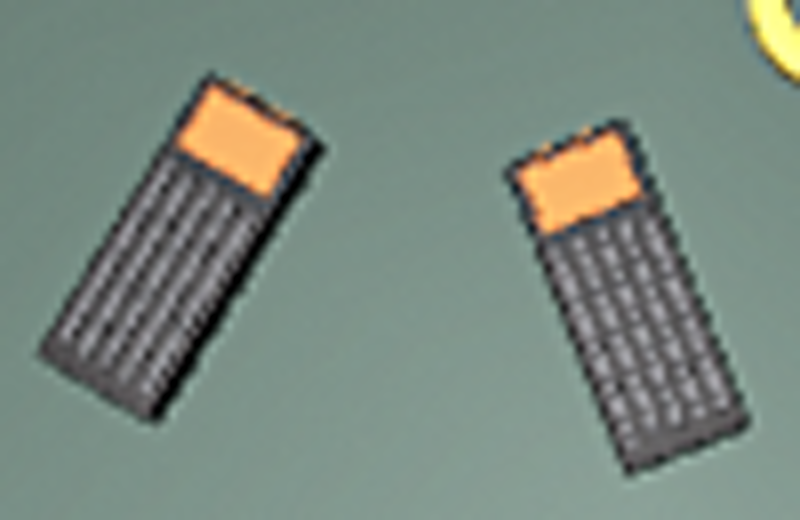

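View pics/sm.png

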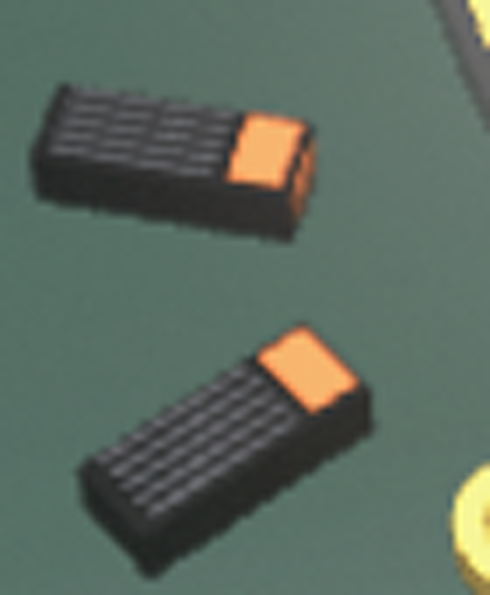

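```bash
cat > h2.py <<'E'
from h import *
def go(x,y,z,yaw,f=None,n=None):
    """rows needed from measured pose to TCP target"""
    o=bot.observe(); p=o['eef_pos']; R=o['tool_rot']; yw=R[2]
    d=(yaw-yw+180)%360-180
    D=np.array([x,y,z])-p
    k=n or max(1,int(np.ceil(max(np.abs(D).max()*1000/60,abs(d)/10.5))))
    print("pose",np.round(p,4),"rpy",np.round(R,2),"F",np.round(o['contact_force'],1),"w",round(o['grip_width']*1000,1),"t",round(o['time'],2))
    print("D mm",np.round(D*1000,1),"dyaw",round(d,2),"rows",k,"turn/row",round(-np.radians(d)/k,4))
    for i in range(k):
        a=np.radians(yw+d*i/k); c,s_=np.cos(a),np.sin(a)
        dx=D[0]*c+D[1]*s_; dy=D[0]*s_-D[1]*c   # tool x=(c,s), tool y=(s,-c), z down
        print([round(1000*dx/k,1),round(1000*dy/k,1),round(-1000*D[2]/k,1)])
E
python3 - <<'E'
from h2 import *
np.set_printoptions(precision=4,suppress=True)
t,s=np.load("last.npy",allow_pickle=True)
for c,nm,q,o,k in((t,'A',[(210,76),(308,140),(155,420),(42,352)],(240,245),8),(t,'B',[(508,172),(625,122),(747,420),(630,472)],(240,245),8),
  (s,'A',[(315,122),(62,85),(37,155),(297,190)],(240,200),7),(s,'B',[(305,325),(370,383),(150,518),(82,462)],(240,200),7)):
    P=onplane(c,[(o[0]+a/k,o[1]+b/k) for a,b in q],.028)[:,:2]
    print(nm,P.tolist(),P.mean(0),[np.linalg.norm(P[i]-P[i-1]) for i in range(4)])
    for i,j in((2,1),(3,0)) :
        v=P[j]-P[i]; print(np.degrees(np.arctan2(v[1],v[0])))
# tool check
o=bot.observe();print(proj(t,[o['eef_pos']]),proj(s,[o['eef_pos']]))
E
```

```text
A [[0.49679664024812076, 0.14735220700261875], [0.47604610126799063, 0.1136540391152057], [0.3816725846215735, 0.16077946585491998], [0.4031069713802874, 0.19931201419108915]] [0.4394 0.1553] [np.float64(0.10713344769784684), np.float64(0.03957463059757066), np.float64(0.10548538519440381), np.float64(0.04409297242193299)]
-26.5352550697426
-29.012524424153863
B [[0.46695665337536957, 0.046514836250205235], [0.484691020050272, 0.007927420397540276], [0.38659631310371545, -0.03479520871911759], [0.3686064020707175, 0.003396137387420973]] [0.4267 0.0058] [np.float64(0.1073871227070904), np.float64(0.04246759262715969), np.float64(0.10699436699925052), np.float64(0.0422162979950232)]
23.534295941610516
23.67359744376941
A [[0.5034456492165769, 0.14741126663323734], [0.4079783333542756, 0.1981954559219612], [0.3903867896094324, 0.16322310490419745], [0.4873409215713082, 0.11383360228471795]] [0.4473 0.1557] [np.float64(0.03724005633226285), np.float64(0.10813437140736214), np.float64(0.039147512654527775), np.float64(0.10880912955023764)]
63.297014108029366
64.37640325696094
B [[0.4733169862984681, 0.04535351470631377], [0.4903329284503788, 0.01029017266101806], [0.3951622139915807, -0.02693049193029262], [0.37612023766617814, 0.005948482948671452]] [0.4337 0.0087] [np.float64(0.1048807154462123), np.float64(0.038974097073602276), np.float64(0.10219022831570997), np.float64(0.0379950503548652)]
21.36015374641817
22.068377724006968
[[ 43.3451 345.0313]] [[160.8948  80.3188]]
```

```bash
python3 -c "
from h2 import *
go(.4535,.150,.12,152.2)"
```

```text
pose [0.2495 0.6268 0.2221] rpy [-179.94    0.    158.3 ] F [-0.   0.8 -0.3] w 88.1 t 0.2
D mm [ 204.  -476.8 -102.1] dyaw -6.1 rows 8 turn/row 0.0133
[np.float64(-45.7), np.float64(-45.9), np.float64(12.8)]
[np.float64(-46.3), np.float64(-45.3), np.float64(12.8)]
[np.float64(-46.9), np.float64(-44.7), np.float64(12.8)]
[np.float64(-47.5), np.float64(-44.1), np.float64(12.8)]
[np.float64(-48.1), np.float64(-43.4), np.float64(12.8)]
[np.float64(-48.7), np.float64(-42.8), np.float64(12.8)]
[np.float64(-49.3), np.float64(-42.2), np.float64(12.8)]
[np.float64(-49.8), np.float64(-41.5), np.float64(12.8)]
```

Emit:
apply_moves --steps '[[80, [-46, -46, 10], 0.013], [80, [-46, -45, 10], 0.013], [80, [-47, -45, 13], 0.013], [80, [-47, -44, 13], 0.013], [80, [-48, -43, 13], 0.013]]' --force 20

```text
time: 0.82
eef_pos: [0.3712, 0.3428, 0.1664]
tool_rot: [180.0, 0.0, 154.6]
contact_force: [0.9, 0.6, -0.5]
grip_width: 0.0801
```

```bash
python3 -c "
from h2 import *
go(.4535,.150,.10,152.2)"
```

```text
pose [0.3712 0.3428 0.1664] rpy [1.7997e+02 1.0000e-02 1.5455e+02] F [ 0.9  0.6 -0.5] w 80.1 t 0.82
D mm [  82.3 -192.8  -66.4] dyaw -2.35 rows 4 turn/row 0.0103
[np.float64(-39.3), np.float64(-34.7), np.float64(16.6)]
[np.float64(-39.6), np.float64(-34.3), np.float64(16.6)]
[np.float64(-40.0), np.float64(-33.9), np.float64(16.6)]
[np.float64(-40.3), np.float64(-33.4), np.float64(16.6)]
```

Emit:
apply_moves --steps '[[80, [0, 0, 0], 0]]'

```text
time: 0.95
eef_pos: [0.3724, 0.339, 0.1658]
tool_rot: [-179.8, 0.0, 154.1]
contact_force: [0.3, 0.4, 0.4]
grip_width: 0.08
```

```bash
python3 -c "
from h2 import *
go(.4535,.150,.10,152.2)"
```

```text
pose [0.3724 0.339  0.1658] rpy [-1.7981e+02  4.0000e-02  1.5410e+02] F [0.3 0.4 0.4] w 80.0 t 0.95
D mm [  81.1 -189.   -65.8] dyaw -1.9 rows 4 turn/row 0.0083
[np.float64(-38.9), np.float64(-33.7), np.float64(16.4)]
[np.float64(-39.2), np.float64(-33.3), np.float64(16.4)]
[np.float64(-39.4), np.float64(-33.0), np.float64(16.4)]
[np.float64(-39.7), np.float64(-32.7), np.float64(16.4)]
```

Emit:
apply_moves --steps '[[80, [-39, -33.5, 16.5], 0.008], [80, [-39, -33.5, 16.5], 0.008], [80, [-39.5, -33, 16.5], 0.008], [80, [-39.5, -33, 16.5], 0.008], [80, [0, 0, 0], 0]]'

```text
time: 1.58
eef_pos: [0.4537, 0.1527, 0.0997]
tool_rot: [-179.9, -0.0, 152.4]
contact_force: [-0.4, 0.7, -0.1]
grip_width: 0.08
```

```bash
python3 look.py 2; python3 -c "
from h2 import *
go(.4535,.150,.008,152.2)
t,s=np.load('last.npy',allow_pickle=True)
crop(t,'tm2',220,225,140,90,5.5); crop(s,'sm2',220,160,120,120,5)"
```

```text
pose [0.4532 0.1571 0.1007] rpy [ 1.7997e+02 -2.0000e-02  1.5274e+02] F [-0.2 -0.4  0.3] w 79.9 t 1.68
D mm [  0.3  -7.1 -92.7] dyaw -0.54 rows 2 turn/row 0.0047
[np.float64(-1.8), np.float64(-3.1), np.float64(46.3)]
[np.float64(-1.8), np.float64(-3.1), np.float64(46.3)]
```

View pics/tm2.png

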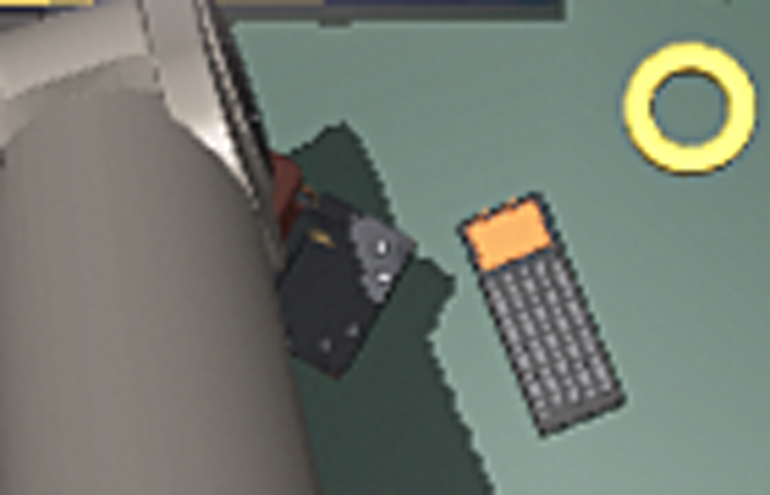

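View pics/sm2.png

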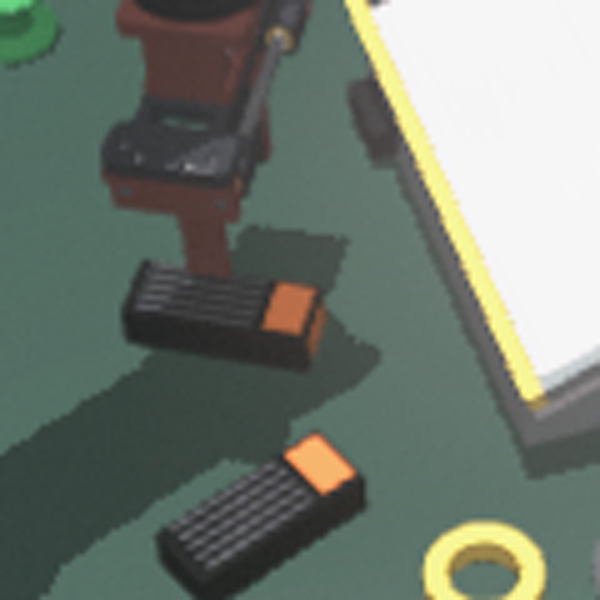

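Emit:
apply_moves --steps '[[80, [0, 0, 0], 0]]'

```text
time: 1.8
eef_pos: [0.4529, 0.1583, 0.101]
tool_rot: [179.9, -0.0, 152.9]
contact_force: [-0.2, -0.1, 0.2]
grip_width: 0.0801
```

```bash
python3 -c "
from h2 import *
go(.4535,.150,.008,152.2)"
```

```text
pose [0.4529 0.1583 0.101 ] rpy [179.93  -0.   152.91] F [-0.2 -0.1  0.2] w 80.1 t 1.8
D mm [  0.6  -8.3 -93. ] dyaw -0.71 rows 2 turn/row 0.0062
[np.float64(-2.1), np.float64(-3.6), np.float64(46.5)]
[np.float64(-2.2), np.float64(-3.5), np.float64(46.5)]
```

Emit:
apply_moves --steps '[[80, [-4, -7, 30], 0.012], [80, [0, 0, 30], 0], [80, [0, 0, 15], 0], [80, [0, 0, 0], 0], [80, [0, 0, 0], 0]]'

```text
time: 2.42
eef_pos: [0.4539, 0.1487, 0.0264]
tool_rot: [179.9, 0.0, 152.1]
contact_force: [0.8, -0.2, 0.3]
grip_width: 0.08
```

```bash
python3 -c "
from h2 import *
go(.4535,.150,.008,152.2)"
```

```text
pose [0.4539 0.1487 0.0264] rpy [1.7994e+02 4.0000e-02 1.5209e+02] F [ 0.8 -0.2  0.3] w 80.0 t 2.42
D mm [ -0.4   1.3 -18.4] dyaw 0.11 rows 1 turn/row -0.002
[np.float64(1.0), np.float64(0.9), np.float64(18.4)]
```

Emit:
apply_moves --steps '[[80, [0, 0, 18], 0], [80, [0, 0, 0], 0], [40, [0, 0, 0], 0], [40, [0, 0, 0], 0], [40, [0, 0, 0], 0]]' --force 20

```text
time: 3.05
eef_pos: [0.4537, 0.1482, 0.008]
tool_rot: [180.0, 0.0, 152.0]
contact_force: [0.1, 0.8, -0.7]
grip_width: 0.0534
```

Emit:
apply_moves --steps '[[40, [0, 0, 0], 0], [40, [0, 0, 0], 0]]'

```text
time: 3.3
eef_pos: [0.4541, 0.1486, 0.008]
tool_rot: [179.9, 0.0, 152.1]
contact_force: [0.7, 1.4, 4.2]
grip_width: 0.0443
```

```bash
python3 -c "
from h2 import *
go(.630,.244,.17,181.5)"
```

```text
pose [0.4541 0.1486 0.008 ] rpy [1.7992e+02 4.0000e-02 1.5206e+02] F [0.7 1.4 4.2] w 44.3 t 3.3
D mm [175.9  95.4 162. ] dyaw 29.44 rows 3 turn/row -0.1712
[np.float64(-36.9), np.float64(55.6), np.float64(-54.0)]
[np.float64(-45.8), np.float64(48.5), np.float64(-54.0)]
[np.float64(-53.4), np.float64(39.9), np.float64(-54.0)]
```

Emit:
apply_moves --steps '[[40, [0, 0, -20], 0], [40, [0, 0, -50], 0], [40, [0, 0, -50], -0.05], [40, [-20, 24, -40], -0.11], [40, [-22, 23, -2], -0.11]]'

```text
time: 3.92
eef_pos: [0.5118, 0.1765, 0.1726]
tool_rot: [179.8, 0.2, 167.7]
contact_force: [-0.2, -0.0, -2.9]
grip_width: 0.0441
```

```bash
python3 -c "
from h2 import *
go(.630,.244,.17,181.5)"
```

```text
pose [0.5118 0.1765 0.1726] rpy [179.83   0.21 167.7 ] F [-0.2 -0.  -2.9] w 44.1 t 3.92
D mm [118.2  67.5  -2.6] dyaw 13.8 rows 2 turn/row -0.1204
[np.float64(-50.6), np.float64(45.6), np.float64(1.3)]
[np.float64(-55.7), np.float64(39.2), np.float64(1.3)]
```

Emit:
apply_moves --steps '[[40, [-33, 28, 0], -0.08], [40, [-33, 26, 0], -0.08], [40, [-32, 24, 0], -0.06], [40, [0, 0, 0], 0], [40, [0, 0, 0], 0]]'

```text
time: 4.55
eef_pos: [0.6165, 0.2384, 0.1683]
tool_rot: [-179.9, -0.2, -179.9]
contact_force: [0.2, -0.0, -3.1]
grip_width: 0.0439
```

```bash
python3 look.py 3; python3 -c "
from h2 import *
go(.637,.244,.115,181.5)"
```

```text
pose [0.6166 0.2384 0.1691] rpy [-1.7993e+02 -1.0000e-01 -1.7993e+02] F [ 0.2  0.  -2.1] w 44.6 t 4.65
D mm [ 20.4   5.6 -54.1] dyaw 1.43 rows 1 turn/row -0.025
[np.float64(-20.4), np.float64(5.6), np.float64(54.1)]
```

View pics/s3.png

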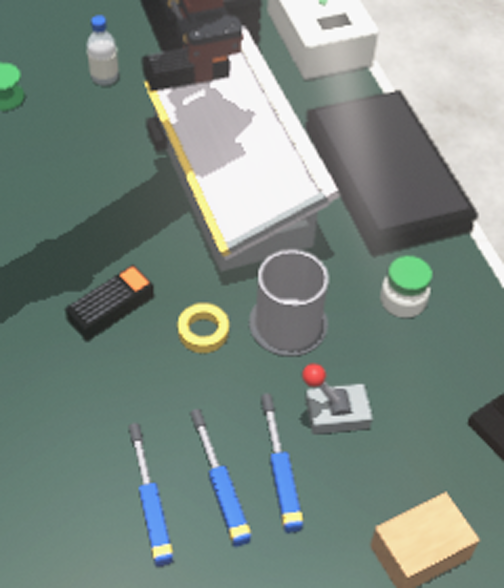

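```bash
python3 -c "
from h2 import *
t,s=np.load('last.npy',allow_pickle=True)
crop(s,'sz3',275,110,90,70,8)"
```

```text
(no output)
```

View pics/sz3.png

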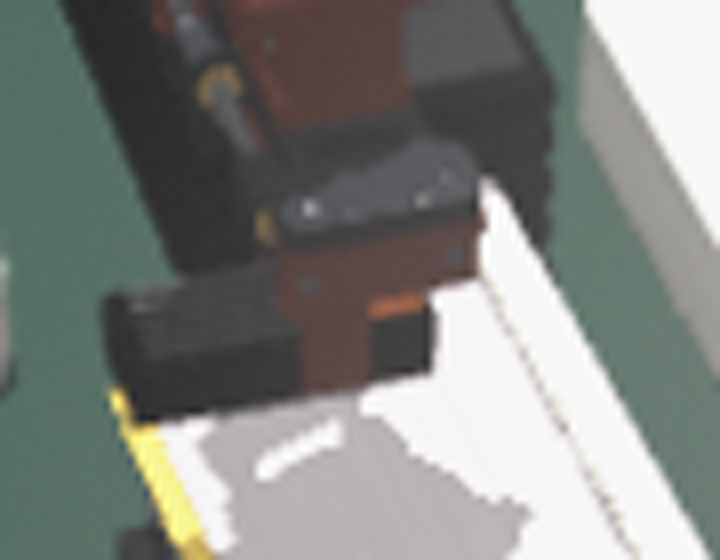

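Emit:
apply_moves --steps '[[40, [-15, 3, 25], -0.025], [40, [-12, 3, 22], 0], [40, [0, 0, 6], 0], [40, [0, 0, 0], 0], [40, [0, 0, 0], 0]]' --force 12

```text
time: 5.28
eef_pos: [0.6448, 0.2459, 0.1178]
tool_rot: [180.0, 0.1, -178.4]
contact_force: [0.0, 0.7, -3.3]
grip_width: 0.0441
```

```bash
python3 -c "
from h2 import *
go(.643,.244,.096,181.5)"
```

```text
pose [0.6448 0.2459 0.1178] rpy [ 1.7996e+02  7.0000e-02 -1.7845e+02] F [ 0.   0.7 -3.3] w 44.1 t 5.28
D mm [ -1.8  -1.9 -21.8] dyaw -0.05 rows 1 turn/row 0.0009
[np.float64(1.8), np.float64(-1.9), np.float64(21.8)]
```

Emit:
apply_moves --steps '[[40, [1, 0, 6], 0], [40, [1, 0, 5], 0], [40, [0, 0, 4], 0], [40, [0, 0, 3], 0], [40, [0, 0, 0], 0]]'

```text
time: 5.9
eef_pos: [0.6422, 0.2459, 0.0983]
tool_rot: [-180.0, -0.1, -178.4]
contact_force: [-1.5, -0.2, -0.5]
grip_width: 0.0443
```

Emit:
apply_moves --steps '[[40, [0, 0, 2], 0], [40, [0, 0, 0], 0]]'

```text
time: 6.15
eef_pos: [0.6433, 0.246, 0.0968]
tool_rot: [180.0, 0.1, -178.4]
contact_force: [-0.1, -0.2, -2.1]
grip_width: 0.0442
```

```bash
python3 look.py 4; python3 -c "
from h2 import *
go(.643,.244,.096,181.5)
t,s=np.load('last.npy',allow_pickle=True)
crop(s,'sz4',275,110,90,70,8)"
```

```text
pose [0.6433 0.246  0.0967] rpy [ 1.7998e+02  8.0000e-02 -1.7845e+02] F [-1.6 -0.4  0.2] w 44.0 t 6.25
D mm [-0.3 -2.  -0.7] dyaw -0.05 rows 1 turn/row 0.0009
[np.float64(0.4), np.float64(-2.0), np.float64(0.7)]
```

View pics/sz4.png

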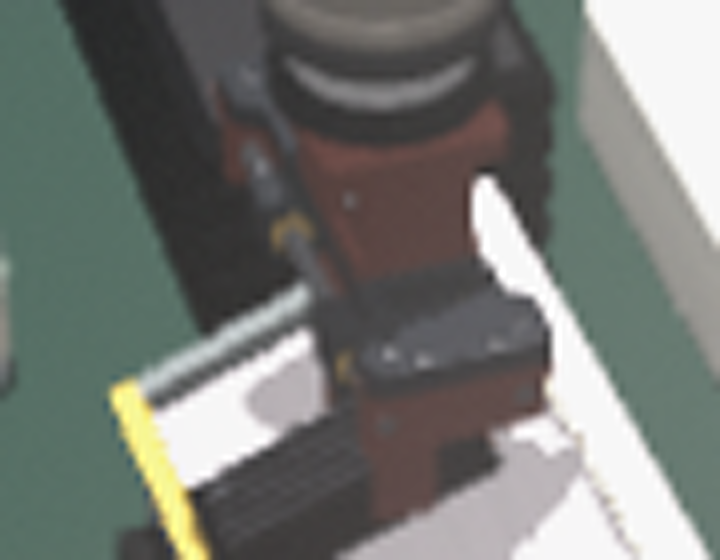

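Emit:
apply_moves --steps '[[40, [2, 0, 1], 0], [40, [2, 0, 1], 0], [40, [2, 0, 0.8], 0], [40, [0, 0, 0], 0]]'

```text
time: 6.75
eef_pos: [0.6427, 0.246, 0.097]
tool_rot: [179.8, 0.7, -178.5]
contact_force: [10.1, 0.0, 4.7]
grip_width: 0.0439
```

Emit:
apply_moves --steps '[[40, [2, 0, 0.8], 0], [40, [2, 0, 0.8], 0], [40, [0, 0, 0], 0]]'

```text
time: 7.12
eef_pos: [0.6418, 0.2462, 0.0971]
tool_rot: [179.8, 1.1, -178.5]
contact_force: [16.5, 0.2, 8.0]
grip_width: 0.044
```

Emit:
apply_moves --steps '[[40, [-7, 0, -3], 0], [40, [0, 0, 0], 0], [52, [0, 0, 0], 0], [60, [0, 0, 0], 0], [60, [0, 0, 0], 0]]'

```text
time: 7.75
eef_pos: [0.6386, 0.2457, 0.0945]
tool_rot: [-180.0, -0.1, -178.4]
contact_force: [0.4, 0.6, 0.1]
grip_width: 0.06
```

Emit:
apply_moves --steps '[[60, [0, 0, -15], 0], [60, [0, 0, -35], 0], [60, [0, 0, -40], 0]]'

```text
time: 8.12
eef_pos: [0.6393, 0.2456, 0.1866]
tool_rot: [-180.0, -0.0, -178.4]
contact_force: [0.8, -0.1, -0.3]
grip_width: 0.0603
```

```bash
python3 -c "
from h2 import *
go(.441,.012,.12,202.8)"
```

```text
pose [0.6393 0.2456 0.1866] rpy [-1.7998e+02 -4.0000e-02 -1.7844e+02] F [ 0.8 -0.1 -0.3] w 60.3 t 8.12
D mm [-198.3 -233.6  -66.6] dyaw 21.24 rows 4 turn/row -0.0927
[np.float64(51.2), np.float64(-57.0), np.float64(16.7)]
[np.float64(56.2), np.float64(-52.1), np.float64(16.7)]
[np.float64(60.8), np.float64(-46.6), np.float64(16.7)]
[np.float64(64.8), np.float64(-40.8), np.float64(16.7)]
```

Emit:
apply_moves --steps '[[70, [41, -46, 0], -0.074], [80, [45, -42, 10], -0.074], [80, [48, -38, 18], -0.074], [80, [51, -34, 18], -0.074], [80, [54, -30, 18], -0.074]]'

```text
time: 8.75
eef_pos: [0.4381, 0.0173, 0.1231]
tool_rot: [-180.0, 0.1, -157.1]
contact_force: [0.7, -0.3, -0.6]
grip_width: 0.0799
```

Emit:
apply_moves --steps '[[80, [0, 0, 0], 0], [80, [0, 0, 0], 0]]'

```text
time: 9.0
eef_pos: [0.4404, 0.0192, 0.1236]
tool_rot: [-180.0, 0.2, -157.3]
contact_force: [0.0, 1.1, 0.1]
grip_width: 0.0801
```

```bash
python3 look.py 5; python3 -c "
from h2 import *
go(.441,.012,.07,202.8)
t,s=np.load('last.npy',allow_pickle=True)
crop(s,'sz5',230,130,160,150,4);crop(t,'tz5',180,150,160,150,4)"
```

```text
pose [0.4409 0.02   0.1234] rpy [-1.7998e+02  1.6000e-01 -1.5717e+02] F [-0.2  0.3 -0.4] w 80.0 t 9.1
D mm [  0.1  -8.  -53.4] dyaw -0.03 rows 1 turn/row 0.0005
[np.float64(3.0), np.float64(-7.4), np.float64(53.4)]
```

View pics/sz5.png

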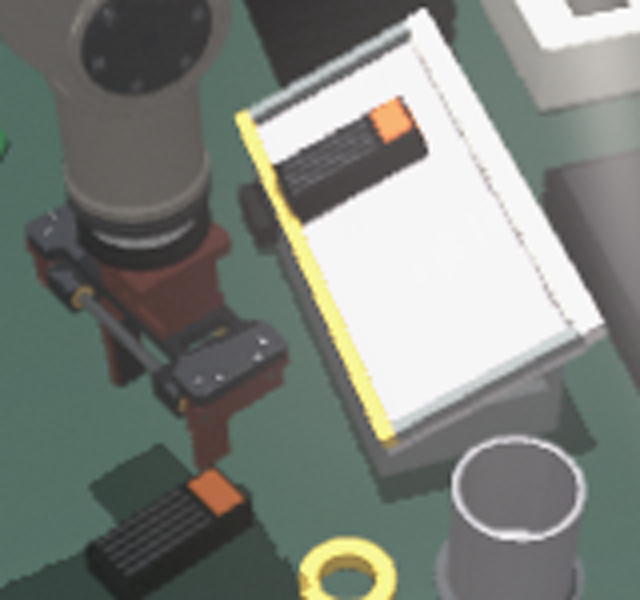

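View pics/tz5.png

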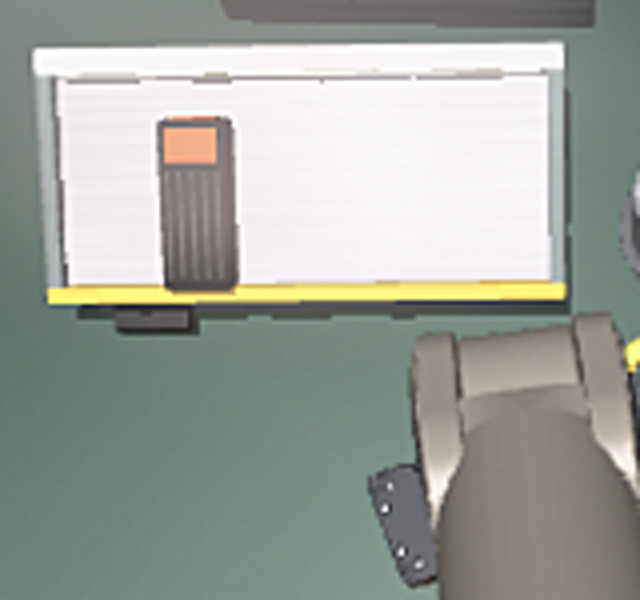

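Emit:
apply_moves --steps '[[80, [3, -7, 30], 0], [80, [0, 0, 40], 0], [80, [0, 0, 25], 0], [80, [0, 0, 0], 0], [80, [0, 0, 0], 0]]'

```text
time: 9.72
eef_pos: [0.4402, 0.0117, 0.0282]
tool_rot: [-180.0, 0.1, -157.2]
contact_force: [0.3, 0.2, 0.5]
grip_width: 0.0794
```

```bash
python3 -c "
from h2 import *
go(.441,.012,.008,202.8)"
```

```text
pose [0.4402 0.0117 0.0282] rpy [-1.7999e+02  8.0000e-02 -1.5720e+02] F [0.3 0.2 0.5] w 79.4 t 9.72
D mm [  0.8   0.3 -20.2] dyaw -0.0 rows 1 turn/row 0.0001
[np.float64(-0.9), np.float64(-0.1), np.float64(20.2)]
```

Emit:
apply_moves --steps '[[80, [0, 0, 20], 0], [60, [0, 0, 0], 0], [40, [0, 0, 0], 0], [40, [0, 0, 0], 0], [40, [0, 0, 0], 0]]' --force 20

```text
time: 10.35
eef_pos: [0.4393, 0.0113, 0.008]
tool_rot: [180.0, 0.1, -157.2]
contact_force: [0.3, 1.5, 7.6]
grip_width: 0.0435
```

Emit:
apply_moves --steps '[[40, [0, 0, 0], 0], [40, [0, 0, 0], 0]]'

```text
time: 10.6
eef_pos: [0.4393, 0.0113, 0.008]
tool_rot: [180.0, 0.0, -157.2]
contact_force: [-2.0, 1.5, 7.1]
grip_width: 0.0439
```

```bash
python3 -c "
from h2 import *
go(.630,.120,.17,181.5)"
```

```text
pose [0.4393 0.0113 0.008 ] rpy [ 1.7999e+02  5.0000e-02 -1.5724e+02] F [-2.   1.5  7.1] w 43.9 t 10.6
D mm [190.7 108.7 162. ] dyaw -21.26 rows 4 turn/row 0.0928
[np.float64(-54.5), np.float64(6.6), np.float64(-40.5)]
[np.float64(-53.6), np.float64(11.6), np.float64(-40.5)]
[np.float64(-52.3), np.float64(16.5), np.float64(-40.5)]
[np.float64(-50.6), np.float64(21.3), np.float64(-40.5)]
```

Emit:
apply_moves --steps '[[40, [0, 0, -20], 0], [40, [0, 0, -50], 0], [40, [0, 0, -50], 0.05], [40, [-30, 5, -40], 0.09], [40, [-45, 10, 0], 0.09]]'

```text
time: 11.22
eef_pos: [0.5084, 0.047, 0.171]
tool_rot: [180.0, 0.3, -170.7]
contact_force: [0.4, -0.2, -1.6]
grip_width: 0.044
```

```bash
python3 -c "
from h2 import *
go(.637,.120,.17,181.5)"
```

```text
pose [0.5084 0.047  0.171 ] rpy [ 179.98    0.34 -170.68] F [ 0.4 -0.2 -1.6] w 44.0 t 11.22
D mm [128.6  73.   -1. ] dyaw -7.82 rows 3 turn/row 0.0455
[np.float64(-46.2), np.float64(17.1), np.float64(0.3)]
[np.float64(-45.4), np.float64(19.2), np.float64(0.3)]
[np.float64(-44.5), np.float64(21.2), np.float64(0.3)]
```

Emit:
apply_moves --steps '[[40, [-44, 16, 0], 0.045], [40, [-40, 19, 0], 0.04], [40, [-35, 20, 0], 0.03], [40, [0, 0, 0], 0], [40, [0, 0, 0], 0]]' --force 12

```text
time: 11.85
eef_pos: [0.6167, 0.1158, 0.1667]
tool_rot: [-179.9, -0.1, -177.0]
contact_force: [0.4, 0.0, -1.2]
grip_width: 0.0438
```

```bash
python3 look.py 6; python3 -c "
from h2 import *
go(.645,.115,.116,181.5)
t,s=np.load('last.npy',allow_pickle=True)
crop(s,'sz6',275,130,100,75,8)"
```

```text
pose [0.6167 0.1154 0.1673] rpy [-1.7996e+02 -7.0000e-02 -1.7707e+02] F [ 0.7  0.8 -1.8] w 44.1 t 11.95
D mm [ 28.3  -0.4 -51.3] dyaw -1.43 rows 1 turn/row 0.0249
[np.float64(-28.2), np.float64(-1.9), np.float64(51.3)]
```

View pics/sz6.png

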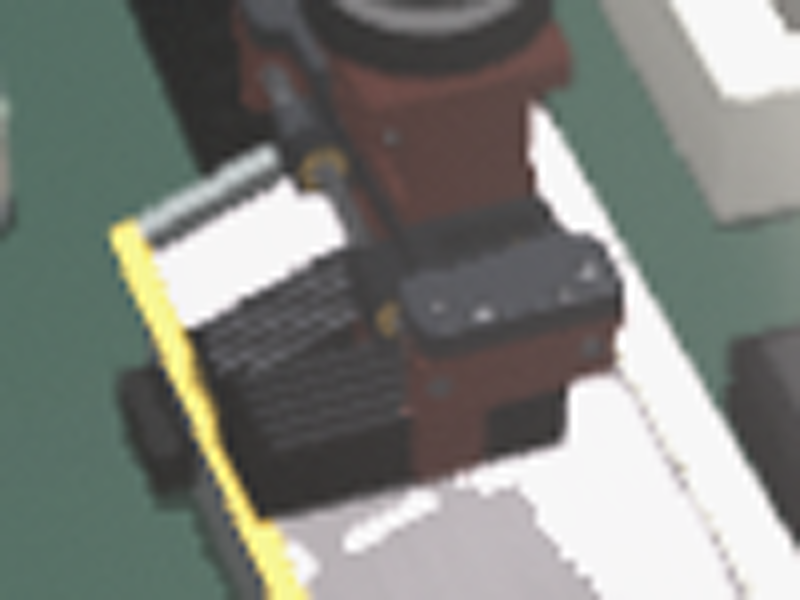

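Emit:
apply_moves --steps '[[40, [-17, 0, 25], 0.025], [40, [-14, 0, 22], 0], [40, [0, 0, 4], 0], [40, [0, 0, 0], 0], [40, [0, 0, 0], 0]]'

```text
time: 12.58
eef_pos: [0.6488, 0.1179, 0.1177]
tool_rot: [180.0, 0.1, -178.4]
contact_force: [0.1, -0.2, -2.3]
grip_width: 0.0439
```

```bash
python3 -c "
from h2 import *
go(.648,.115,.098,181.5)"
```

```text
pose [0.6488 0.1179 0.1177] rpy [ 1.7997e+02  7.0000e-02 -1.7845e+02] F [ 0.1 -0.2 -2.3] w 43.9 t 12.57
D mm [ -0.8  -2.9 -19.7] dyaw -0.05 rows 1 turn/row 0.0009
[np.float64(0.8), np.float64(-2.9), np.float64(19.7)]
```

Emit:
apply_moves --steps '[[40, [0, 0, 6], 0], [40, [0, 0, 5], 0], [40, [0, 0, 4], 0], [40, [0, 0, 3], 0], [40, [0, 0, 0], 0]]'

```text
time: 13.2
eef_pos: [0.6488, 0.118, 0.098]
tool_rot: [-180.0, -0.0, -178.4]
contact_force: [-1.0, -0.7, -1.6]
grip_width: 0.0439
```

Emit:
apply_moves --steps '[[40, [2, 0, 2], 0], [40, [2, 0, 1], 0], [40, [2, 0, 1], 0], [40, [0, 0, 0], 0]]'

```text
time: 13.7
eef_pos: [0.6427, 0.1178, 0.0946]
tool_rot: [180.0, 0.0, -178.4]
contact_force: [-0.2, 0.7, 0.7]
grip_width: 0.044
```

Emit:
apply_moves --steps '[[40, [2, 0, 1], 0], [40, [2, 0, 1], 0], [40, [0, 0, 0], 0]]'

```text
time: 14.08
eef_pos: [0.6417, 0.1179, 0.0941]
tool_rot: [180.0, 0.4, -178.4]
contact_force: [6.7, -0.1, 4.0]
grip_width: 0.0441
```

Emit:
apply_moves --steps '[[40, [-3, 0, -1.5], 0], [40, [0, 0, 0], 0], [52, [0, 0, 0], 0], [60, [0, 0, 0], 0], [60, [0, 0, 0], 0]]'

```text
time: 14.7
eef_pos: [0.6411, 0.1177, 0.0935]
tool_rot: [-180.0, -0.1, -178.4]
contact_force: [0.1, 0.0, 0.0]
grip_width: 0.0601
```

Emit:
apply_moves --steps '[[60, [0, 0, -15], 0], [60, [0, 0, -35], 0], [60, [0, 0, -40], 0], [60, [0, 0, -30], 0], [60, [0, 0, 0], 0]]'

```text
time: 15.32
eef_pos: [0.6436, 0.118, 0.2178]
tool_rot: [179.9, 0.3, -178.5]
contact_force: [0.1, -0.4, 0.4]
grip_width: 0.0602
```

```bash
python3 look.py 7; python3 -c "
from h2 import *
import meas
meas.mods()
go(.56,-.32,.12,90)"
```

```text
top handle [ 0.5571 -0.2965] -98.16939965655118 0.07394524933692988
top handle [ 0.4907 -0.2935] -88.71446908064345 0.07345124017303682
top handle [ 0.4066 -0.2908] -93.18869887914869 0.07510239344229383
side orange [323 156  10  10  31] [327.129  160.6129] [0.6925 0.3432 0.028 ]
side orange [339 184   9  11  56] [342.8393 189.1071] [0.6995 0.2071 0.028 ]
side orange [253 411   5  38  39] [254.5641 429.2564] [ 0.2961 -0.4091  0.028 ]
side orange [250 411  39  69 292] [276.5925 460.8288] [ 0.3258 -0.482   0.028 ]
side handle [ 0.5595 -0.2967] -98.22662446380512 0.07127565013302496
side handle [ 0.4926 -0.2938] -88.39308213781983 0.07104342665550296
side handle [ 0.4102 -0.2882] -91.77633768225195 0.07138788090158495
pose [0.6415 0.1177 0.2141] rpy [ 179.99    0.01 -178.44] F [-0.3 -0.1  0.1] w 60.2 t 15.43
D mm [ -81.5 -437.7  -94.1] dyaw -91.56 rows 9 turn/row 0.1776
[np.float64(10.4), np.float64(-48.4), np.float64(10.5)]
[np.float64(1.7), np.float64(-49.4), np.float64(10.5)]
[np.float64(-7.1), np.float64(-49.0), np.float64(10.5)]
[np.float64(-15.6), np.float64(-46.9), np.float64(10.5)]
[np.float64(-23.7), np.float64(-43.4), np.float64(10.5)]
[np.float64(-31.0), np.float64(-38.6), np.float64(10.5)]
[np.float64(-37.3), np.float64(-32.5), np.float64(10.5)]
[np.float64(-42.5), np.float64(-25.4), np.float64(10.5)]
[np.float64(-46.3), np.float64(-17.5), np.float64(10.5)]
```

View pics/s7.png

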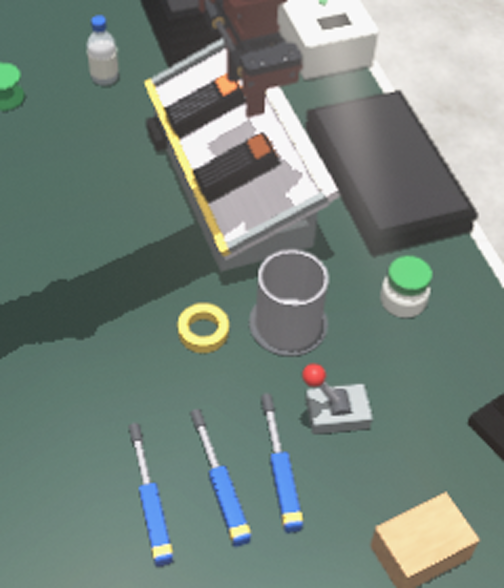

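Emit:
apply_moves --steps '[[60, [10, -48, 5], 0.175], [60, [2, -50, 8], 0.175], [50, [-7, -49, 8], 0.175], [50, [-15, -47, 8], 0.175], [50, [-23, -44, 10], 0.175]]'

```text
time: 16.05
eef_pos: [0.5948, -0.1268, 0.1734]
tool_rot: [-179.9, -0.1, 131.1]
contact_force: [0.8, -0.7, 0.6]
grip_width: 0.05
```

Emit:
apply_moves --steps '[[45, [-30, -40, 10], 0.175], [45, [-36, -33, 10], 0.175], [45, [-40, -25, 10], 0.175], [45, [0, 0, 0], 0.175], [45, [0, 0, 0], 0.175]]'

```text
time: 16.68
eef_pos: [0.5663, -0.2693, 0.1433]
tool_rot: [-179.8, -0.0, 80.8]
contact_force: [-0.3, 1.2, 0.0]
grip_width: 0.0454
```

```bash
python3 -c "
from h2 import *
go(.553,-.3313,.08,81.8); print(bot.observe()['qpos'])"
```

```text
pose [ 0.5663 -0.2693  0.1433] rpy [-179.82   -0.     80.85] F [-0.3  1.2  0. ] w 45.4 t 16.68
D mm [-13.3 -62.  -63.3] dyaw 0.95 rows 2 turn/row -0.0083
[np.float64(-31.6), np.float64(-1.6), np.float64(31.6)]
[np.float64(-31.6), np.float64(-1.9), np.float64(31.6)]
[ -5.4328201   31.39523477  35.04364516 101.84497492 -21.69020536
  53.81346693  29.59104018]
```

Emit:
apply_moves --steps '[[45, [-32, -2, 5], -0.008], [45, [-31, -2, 25], -0.008], [45, [0, 0, 30], 0], [45, [0, 0, 0], 0], [45, [0, 0, 0], 0]]'

```text
time: 17.3
eef_pos: [0.5547, -0.3301, 0.0851]
tool_rot: [-180.0, -0.0, 82.2]
contact_force: [-0.2, 0.0, 0.1]
grip_width: 0.0453
```

```bash
python3 look.py 8; python3 -c "
from h2 import *
go(.553,-.3313,.004,81.8)
t,s=np.load('last.npy',allow_pickle=True)
crop(s,'sz8',300,290,100,110,5)"
```

```text
pose [ 0.5554 -0.3304  0.086 ] rpy [1.7992e+02 2.0000e-02 8.2250e+01] F [-1.4 -0.5  0.5] w 44.8 t 17.4
D mm [ -2.4  -0.9 -82. ] dyaw -0.45 rows 2 turn/row 0.0039
[np.float64(-0.6), np.float64(-1.1), np.float64(41.0)]
[np.float64(-0.6), np.float64(-1.1), np.float64(41.0)]
```

View pics/sz8.png

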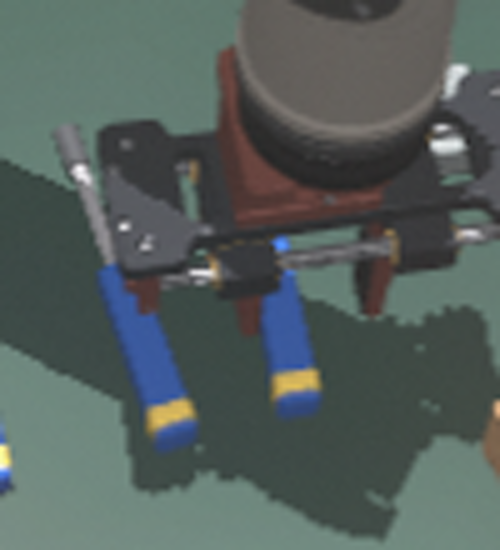

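Emit:
apply_moves --steps '[[45, [-1, -2, 30], 0.006], [45, [0, 0, 30], 0], [45, [0, 0, 15], 0], [45, [0, 0, 5], 0], [45, [0, 0, 0], 0]]'

```text
time: 18.02
eef_pos: [0.553, -0.3315, 0.0056]
tool_rot: [179.9, 0.0, 81.9]
contact_force: [-0.4, -0.3, -0.5]
grip_width: 0.0451
```

Emit:
apply_moves --steps '[[45, [0, 0, 2], 0], [15, [0, 0, 0], 0], [15, [0, 0, 0], 0], [15, [0, 0, 0], 0], [15, [0, 0, 0], 0]]' --force 5

```text
time: 18.65
eef_pos: [0.5526, -0.3313, 0.0031]
tool_rot: [180.0, 0.0, 81.9]
contact_force: [0.0, 0.4, 2.4]
grip_width: 0.0202
```

Emit:
apply_moves --steps '[[15, [0, 0, 0], 0], [15, [0, 0, -20], 0], [15, [0, 0, -30], 0], [15, [0, 0, -30], 0], [15, [0, 0, 0], 0]]' --force 3

```text
time: 19.27
eef_pos: [0.554, -0.3327, 0.0863]
tool_rot: [179.7, 0.1, 81.8]
contact_force: [-0.4, -1.2, 0.5]
grip_width: 0.0197
```

```bash
python3 look.py 9; python3 -c "
from h2 import *
go(.553,-.3313,.18,81.8)
t,s=np.load('last.npy',allow_pickle=True)
crop(s,'sz9',280,250,140,150,4)"
```

```text
pose [ 0.5526 -0.3313  0.0834] rpy [1.7995e+02 1.0000e-02 8.1860e+01] F [ 0.  -0.5 -0.4] w 20.0 t 19.38
D mm [ 0.4 -0.  96.6] dyaw -0.06 rows 2 turn/row 0.0005
[np.float64(0.0), np.float64(0.2), np.float64(-48.3)]
[np.float64(0.0), np.float64(0.2), np.float64(-48.3)]
```

View pics/sz9.png

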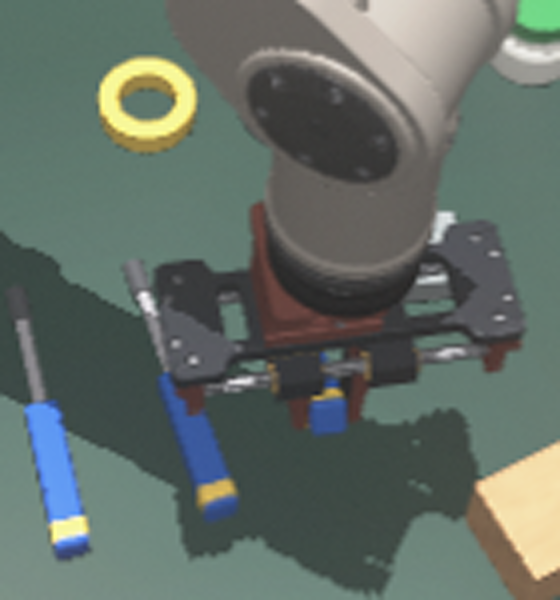

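```bash
python3 -c "
from h2 import *
t,s=np.load('last.npy',allow_pickle=True)
crop(t,'tz9',360,160,120,150,4); crop(s,'sz9b',330,310,60,60,10)"
```

```text
(no output)
```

View pics/tz9.png

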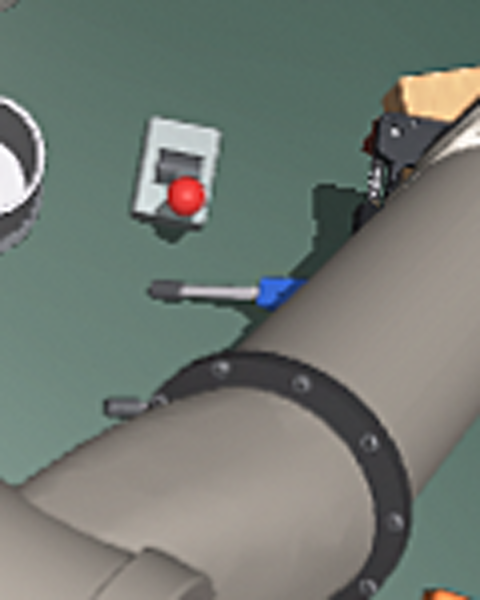

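View pics/sz9b.png

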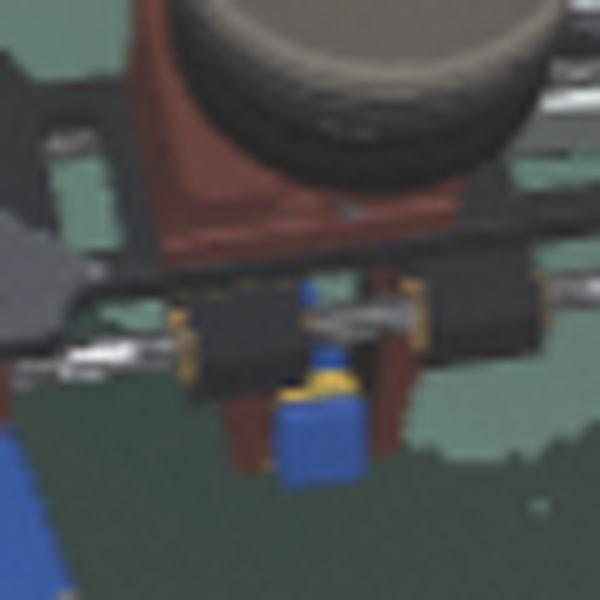

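```bash
python3 -c "
from h2 import *
t,s=np.load('last.npy',allow_pickle=True)
print(onplane(t,[(397,232.5),(424.5,233)],.0065), onplane(t,[(424.5,233)],.06))"
```

```text
[[ 0.56923167 -0.20656438  0.0065    ]
 [ 0.56967288 -0.28244535  0.0065    ]] [[ 0.55965225 -0.27126143  0.06      ]]
```

Emit:
apply_moves --steps '[[15, [0, 0, -25], 0], [15, [0, 0, -30], 0], [15, [0, 0, -30], 0], [15, [0, 0, -30], 0], [15, [0, 0, -30], 0]]'

```text
time: 20.0
eef_pos: [0.5517, -0.3305, 0.2272]
tool_rot: [-179.8, -0.1, 81.9]
contact_force: [0.0, -0.4, -1.4]
grip_width: 0.0198
```

Emit:
apply_moves --steps '[[15, [0, 0, -30], 0], [15, [0, 0, -30], 0], [15, [0, 0, 0], 0], [15, [0, 0, 0], 0]]'

```text
time: 20.5
eef_pos: [0.5518, -0.3304, 0.2859]
tool_rot: [-179.8, -0.1, 81.9]
contact_force: [-0.3, 0.1, -0.5]
grip_width: 0.02
```

```bash
python3 look.py 10; python3 -c "
from h2 import *
go(.637,-.083,.28,81.8)
t,s=np.load('last.npy',allow_pickle=True)
crop(s,'sz10',280,200,160,180,3.3)"
```

```text
pose [ 0.5518 -0.3305  0.2859] rpy [-1.7982e+02 -5.0000e-02  8.1870e+01] F [ 0.3  0.8 -0.7] w 20.0 t 20.6
D mm [ 85.2 247.5  -5.9] dyaw -0.07 rows 5 turn/row 0.0003
[np.float64(51.4), np.float64(9.9), np.float64(1.2)]
[np.float64(51.4), np.float64(9.9), np.float64(1.2)]
[np.float64(51.4), np.float64(9.8), np.float64(1.2)]
[np.float64(51.4), np.float64(9.8), np.float64(1.2)]
[np.float64(51.4), np.float64(9.8), np.float64(1.2)]
```

View pics/sz10.png

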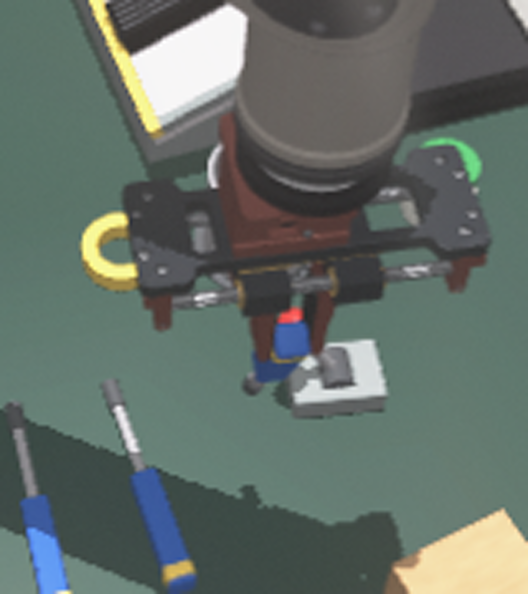

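View pics/t10.png

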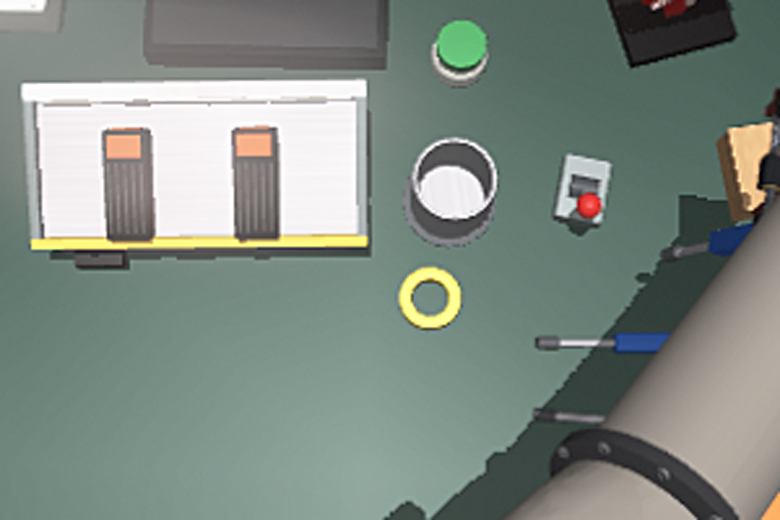

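```bash
python3 -c "
from h2 import *
t,s=np.load('last.npy',allow_pickle=True)
print(tri(t,[(436.9,227.7)],s,[(355.8,315.8)]))"
```

```text
[[ 0.55729744 -0.28263374  0.15351755  0.00233409]]
```

```bash
python3 -c "
from h2 import *
go(.632,-.113,.286,81.8)"
```

```text
pose [ 0.5518 -0.3305  0.2859] rpy [-1.7982e+02 -5.0000e-02  8.1870e+01] F [ 0.3  0.8 -0.7] w 20.0 t 20.6
D mm [8.020e+01 2.175e+02 1.000e-01] dyaw -0.07 rows 4 turn/row 0.0003
[np.float64(56.7), np.float64(12.2), np.float64(-0.0)]
[np.float64(56.7), np.float64(12.1), np.float64(-0.0)]
[np.float64(56.7), np.float64(12.1), np.float64(-0.0)]
[np.float64(56.7), np.float64(12.1), np.float64(-0.0)]
```

Emit:
apply_moves --steps '[[15, [0, 0, 0], 0], [15, [0, 0, 0], 0], [15, [15, 3, 0], 0], [15, [30, 6, 0], 0], [15, [40, 8, 0], 0]]' --force 15

```text
time: 21.22
eef_pos: [0.5816, -0.2484, 0.288]
tool_rot: [180.0, -0.0, 81.8]
contact_force: [0.6, -0.1, -0.8]
grip_width: 0.0201
```

Emit:
apply_moves --steps '[[15, [45, 10, 0], 0], [15, [45, 10, 0], 0], [15, [32, 7, 0], 0], [15, [15, 4, 0], 0], [15, [0, 0, 0], 0]]'

```text
time: 21.85
eef_pos: [0.6317, -0.1171, 0.2878]
tool_rot: [-180.0, 0.0, 82.0]
contact_force: [-0.2, 0.1, -1.8]
grip_width: 0.0199
```

Emit:
apply_moves --steps '[[15, [0, 0, 0], 0], [15, [0, 0, 0], 0]]'

```text
time: 22.1
eef_pos: [0.6309, -0.1202, 0.2882]
tool_rot: [180.0, 0.0, 81.7]
contact_force: [-0.3, -1.0, 0.1]
grip_width: 0.02
```

```bash
python3 look.py 11; python3 -c "
from h2 import *
go(.632,-.113,.286,81.8)
t,s=np.load('last.npy',allow_pickle=True)
crop(s,'sz11',300,180,150,150,4);crop(t,'tz11',320,150,150,120,5)"
```

```text
pose [ 0.631  -0.1195  0.2881] rpy [1.7999e+02 1.0000e-02 8.1760e+01] F [-0.6  0.1 -0.4] w 20.0 t 22.2
D mm [ 1.   6.5 -2.1] dyaw 0.04 rows 1 turn/row -0.0008
[np.float64(6.6), np.float64(0.0), np.float64(2.1)]
```

View pics/sz11.png

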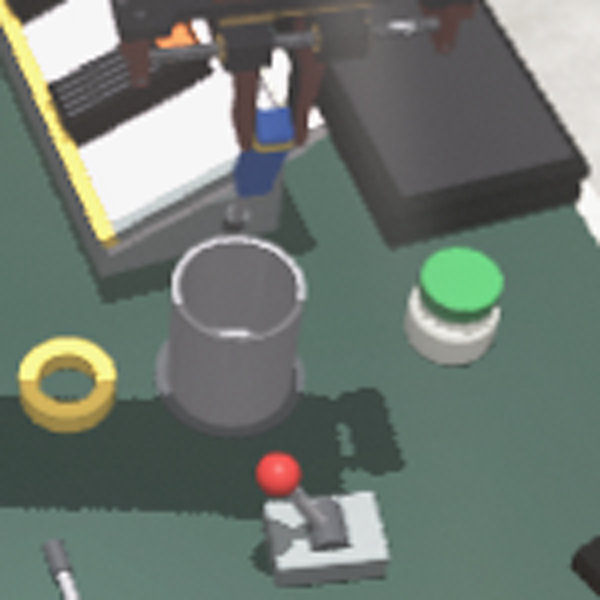

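View pics/tz11.png

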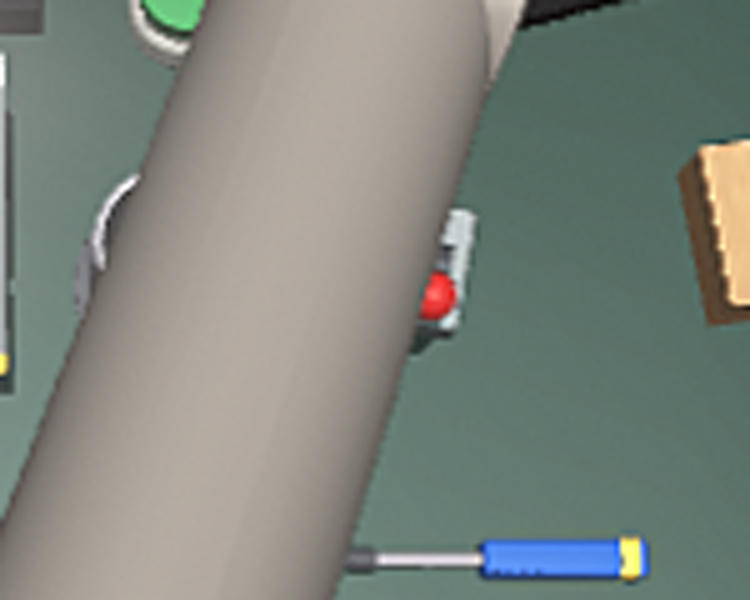

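```bash
python3 -c "
from h2 import *
t,s=np.load('last.npy',allow_pickle=True)
for z in(.15,.155,.16):print(onplane(s,[(358.8,234)],z))
print(proj(s,[[.637,-.072,.155],[.637,-.083,.1]]))"
```

```text
[[ 0.64375214 -0.06660692  0.15      ]]
[[ 0.6420381  -0.07042468  0.155     ]]
[[ 0.64032406 -0.07424244  0.16      ]]
[[357.07567389 234.94019265]
 [357.24326256 252.06003304]]
```

Emit:
apply_moves --steps '[[15, [0, 0, 20], 0], [15, [0, 0, 30], 0], [15, [0, 0, 30], 0], [15, [0, 0, 25], 0], [15, [0, 0, 15], 0]]'

```text
time: 22.82
eef_pos: [0.6308, -0.1186, 0.1667]
tool_rot: [-179.9, 0.0, 81.8]
contact_force: [1.3, -0.2, -0.8]
grip_width: 0.0197
```

Emit:
apply_moves --steps '[[15, [0, 0, 12], 0], [15, [0, 0, 0], 0], [15, [0, 0, 0], 0]]'

```text
time: 23.2
eef_pos: [0.632, -0.1185, 0.1568]
tool_rot: [179.9, -0.0, 81.9]
contact_force: [0.5, -0.8, -1.1]
grip_width: 0.0198
```

```bash
python3 look.py 12; python3 -c "
from h2 import *
go(.632,-.113,.286,81.8)
t,s=np.load('last.npy',allow_pickle=True)
crop(s,'sz12',300,180,150,150,4)"
```

```text
pose [ 0.632  -0.1184  0.1569] rpy [ 1.7991e+02 -1.0000e-02  8.1860e+01] F [-0.2 -0.9 -0.5] w 20.1 t 23.3
D mm [  0.    5.4 129.1] dyaw -0.06 rows 3 turn/row 0.0004
[np.float64(1.8), np.float64(-0.2), np.float64(-43.0)]
[np.float64(1.8), np.float64(-0.3), np.float64(-43.0)]
[np.float64(1.8), np.float64(-0.3), np.float64(-43.0)]
```

View pics/sz12.png

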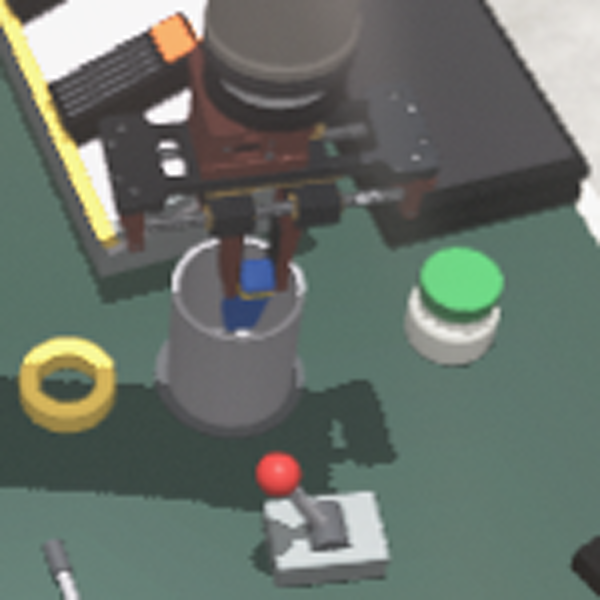

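Emit:
apply_moves --steps '[[15, [0, 0, 8], 0], [15, [0, 0, 0], 0], [30, [0, 0, 0], 0], [40, [0, 0, 0], 0], [40, [0, 0, 0], 0]]'

```text
time: 23.92
eef_pos: [0.6314, -0.1182, 0.148]
tool_rot: [180.0, -0.0, 81.9]
contact_force: [-0.5, 0.4, 0.1]
grip_width: 0.0402
```

Emit:
apply_moves --steps '[[40, [0, 0, -20], 0], [40, [0, 0, -40], 0], [40, [0, 0, -40], 0], [40, [0, 0, -10], 0], [40, [0, 0, 0], 0]]'

```text
time: 24.55
eef_pos: [0.6317, -0.1183, 0.2588]
tool_rot: [179.9, -0.0, 81.9]
contact_force: [0.2, 0.4, -0.3]
grip_width: 0.0403
```

```bash
python3 look.py 13; python3 -c "
from h2 import *
import meas; meas.mods()
go(.4924,-.3287,.14,91.5)
t,s=np.load('last.npy',allow_pickle=True)
crop(s,'sz13',300,180,150,150,4)"
```

```text
top handle [ 0.4907 -0.2935] -88.71446908064345 0.07345124017303682
top handle [ 0.4065 -0.2903] -92.93358056738774 0.07511532296939055
side orange [323 155  10  11  43] [327.3256 159.7907] [0.6943 0.3467 0.028 ]
side orange [250 411  39  69 291] [276.5567 461.0344] [ 0.3257 -0.4824  0.028 ]
side handle [ 0.4926 -0.2938] -88.36999408610839 0.07095626130988075
side handle [ 0.4103 -0.288 ] -91.48897879608361 0.07144602647116902
pose [ 0.6307 -0.1179  0.2568] rpy [-179.89   -0.01   81.88] F [ 0.3  0.2 -0.6] w 39.9 t 24.65
D mm [-138.3 -210.8 -116.8] dyaw 9.62 rows 4 turn/row -0.042
[np.float64(-57.1), np.float64(-26.8), np.float64(29.2)]
[np.float64(-55.9), np.float64(-29.2), np.float64(29.2)]
[np.float64(-54.6), np.float64(-31.5), np.float64(29.2)]
[np.float64(-53.2), np.float64(-33.7), np.float64(29.2)]
```

View pics/sz13.png

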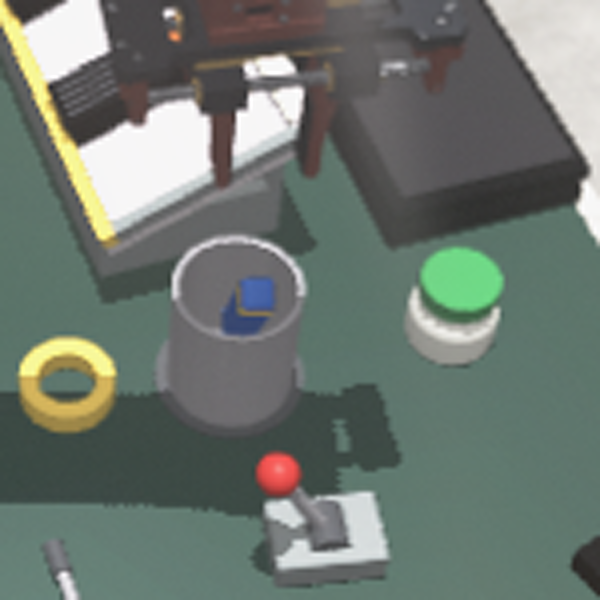

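Emit:
apply_moves --steps '[[45, [-46, -21, 0], -0.034], [45, [-45, -23, 20], -0.034], [45, [-44, -25, 30], -0.034], [45, [-43, -27, 35], -0.034], [45, [-42, -28, 30], -0.034]]'

```text
time: 25.28
eef_pos: [0.4892, -0.3291, 0.1404]
tool_rot: [-179.9, -0.1, 91.7]
contact_force: [0.4, -0.1, -0.0]
grip_width: 0.0446
```

Emit:
apply_moves --steps '[[45, [0, 0, 20], 0], [45, [0, 0, 15], 0], [45, [0, 0, 0], 0], [45, [0, 0, 0], 0]]'

```text
time: 25.78
eef_pos: [0.4925, -0.328, 0.1084]
tool_rot: [180.0, 0.0, 91.7]
contact_force: [0.2, 0.0, 0.8]
grip_width: 0.0452
```

```bash
python3 look.py 14; python3 -c "
from h2 import *
import meas; meas.mods()
go(.4924,-.3287,.0035,91.5)"
```

```text
top handle [ 0.6655 -0.1505] -168.75603875941198 0.024153730082165523
top handle [ 0.6582 -0.1153] -61.12711176265423 0.045236034041026205
top handle [ 0.4901 -0.2883] -88.83417851278091 0.07072112152907202
side orange [253 411   5  38  41] [254.6585 428.6341] [ 0.2965 -0.408   0.028 ]
side orange [250 411  39  69 298] [276.7886 460.2919] [ 0.3264 -0.4812  0.028 ]
side handle [ 0.4937 -0.3081] -95.68004131378984 0.05165942780955787
side handle [ 0.41   -0.2897] -92.7057736451211 0.0711875255474193
pose [ 0.4924 -0.3284  0.1088] rpy [179.92   0.03  91.68] F [ 0.3  0.6 -0.2] w 44.7 t 25.88
D mm [   0.    -0.3 -105.3] dyaw -0.18 rows 2 turn/row 0.0016
[np.float64(-0.1), np.float64(0.0), np.float64(52.6)]
[np.float64(-0.1), np.float64(0.0), np.float64(52.6)]
```

Emit:
apply_moves --steps '[[45, [0, 0, 40], 0], [45, [0, 0, 35], 0], [45, [0, 0, 20], 0], [45, [0, 0, 7], 0], [45, [0, 0, 0], 0]]'

```text
time: 26.5
eef_pos: [0.4917, -0.3291, 0.0064]
tool_rot: [180.0, 0.0, 91.6]
contact_force: [-0.6, -0.4, 0.4]
grip_width: 0.045
```

Emit:
apply_moves --steps '[[45, [0, 0, 3], 0], [15, [0, 0, 0], 0], [15, [0, 0, 0], 0], [15, [0, 0, 0], 0], [15, [0, 0, 0], 0]]' --force 5

```text
time: 27.12
eef_pos: [0.4915, -0.3289, 0.0032]
tool_rot: [180.0, 0.0, 91.6]
contact_force: [-0.5, 0.7, 0.9]
grip_width: 0.02
```

Emit:
apply_moves --steps '[[15, [0, 0, 0], 0], [15, [0, 0, -20], 0], [15, [0, 0, -30], 0], [15, [0, 0, -30], 0], [15, [0, 0, -30], 0]]' --force 3

```text
time: 27.75
eef_pos: [0.4909, -0.3288, 0.1148]
tool_rot: [180.0, 0.0, 91.6]
contact_force: [-0.2, -0.6, -1.2]
grip_width: 0.0201
```

Emit:
apply_moves --steps '[[15, [0, 0, -30], 0], [15, [0, 0, -30], 0], [15, [0, 0, -40], 0], [15, [0, 0, -40], 0], [15, [0, 0, -30], 0]]'

```text
time: 28.38
eef_pos: [0.4908, -0.3291, 0.2857]
tool_rot: [179.9, 0.0, 91.6]
contact_force: [0.1, 0.5, -0.7]
grip_width: 0.0202
```

Emit:
apply_moves --steps '[[15, [0, 0, -10], 0], [15, [0, 0, 0], 0], [15, [0, 0, 0], 0], [15, [0, 0, 0], 0]]' --force 15

```text
time: 28.88
eef_pos: [0.4907, -0.3285, 0.2917]
tool_rot: [-179.9, -0.0, 91.6]
contact_force: [0.7, -0.1, -1.5]
grip_width: 0.0202
```

```bash
python3 look.py 15; python3 -c "
from h2 import *
go(.4924,-.3287,.286,91.5)
t,s=np.load('last.npy',allow_pickle=True)
crop(s,'sz15',280,180,150,150,4)"
```

```text
pose [ 0.4909 -0.3286  0.2921] rpy [-1.7992e+02 -3.0000e-02  9.1600e+01] F [ 0.4  0.7 -0.5] w 19.8 t 28.98
D mm [ 1.5 -0.1 -6.1] dyaw -0.1 rows 1 turn/row 0.0017
[np.float64(-0.1), np.float64(1.5), np.float64(6.1)]
```

View pics/sz15.png

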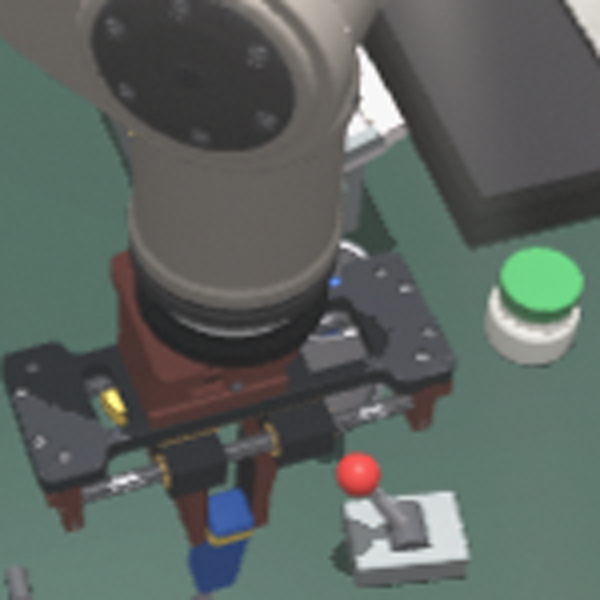

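View pics/t15.png

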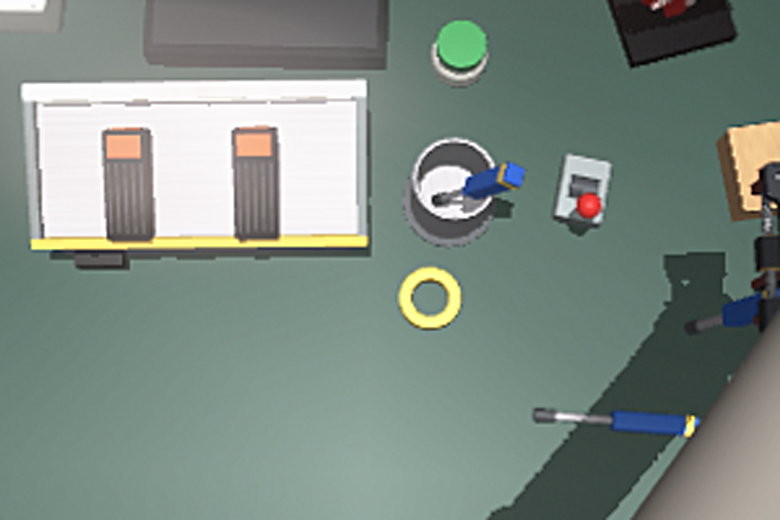

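```bash
python3 -c "
from h2 import *
t,s=np.load('last.npy',allow_pickle=True)
print(onplane(t,[(445.4,256.2)],.157))
go(.670,-.070,.292,180)"
```

```text
[[ 0.48551741 -0.30131238  0.157     ]]
pose [ 0.4909 -0.3286  0.2921] rpy [-1.7992e+02 -3.0000e-02  9.1600e+01] F [ 0.4  0.7 -0.5] w 19.8 t 28.98
D mm [ 1.791e+02  2.586e+02 -1.000e-01] dyaw 88.4 rows 9 turn/row -0.1714
[np.float64(28.2), np.float64(20.7), np.float64(0.0)]
[np.float64(24.2), np.float64(25.2), np.float64(0.0)]
[np.float64(19.6), np.float64(29.0), np.float64(0.0)]
[np.float64(14.3), np.float64(31.9), np.float64(0.0)]
[np.float64(8.7), np.float64(33.8), np.float64(0.0)]
[np.float64(2.8), np.float64(34.8), np.float64(0.0)]
[np.float64(-3.2), np.float64(34.8), np.float64(0.0)]
[np.float64(-9.1), np.float64(33.8), np.float64(0.0)]
[np.float64(-14.7), np.float64(31.7), np.float64(0.0)]
```

Emit:
apply_moves --steps '[[15, [15, 10, 0], -0.12], [15, [26, 22, 0], -0.16], [15, [24, 25, 0], -0.16], [15, [20, 28, 0], -0.16], [15, [15, 31, 0], -0.16]]'

```text
time: 29.6
eef_pos: [0.5678, -0.1923, 0.2926]
tool_rot: [-180.0, -0.0, 135.4]
contact_force: [0.8, -0.5, -1.1]
grip_width: 0.0198
```

Emit:
apply_moves --steps '[[15, [10, 33, 0], -0.16], [15, [4, 34, 0], -0.16], [15, [-2, 34, 0], -0.16], [15, [-6, 26, 0], -0.16], [15, [-4, 12, 0], -0.1]]'

```text
time: 30.22
eef_pos: [0.637, -0.067, 0.2921]
tool_rot: [180.0, -0.1, 177.9]
contact_force: [-0.4, 0.2, -1.0]
grip_width: 0.0196
```

Emit:
apply_moves --steps '[[15, [0, 0, 0], 0], [15, [0, 0, 0], 0], [15, [0, 0, 0], 0]]'

```text
time: 30.6
eef_pos: [0.6361, -0.0702, 0.293]
tool_rot: [-180.0, -0.0, 177.4]
contact_force: [-0.4, -0.8, -0.4]
grip_width: 0.0201
```

```bash
python3 -c "
from h2 import *
go(.655,-.070,.292,180)"
```

```text
pose [ 0.6361 -0.0702  0.293 ] rpy [-179.98   -0.    177.4 ] F [-0.4 -0.8 -0.4] w 20.1 t 30.6
D mm [18.9  0.2 -1. ] dyaw 2.6 rows 1 turn/row -0.0454
[np.float64(-18.9), np.float64(1.0), np.float64(1.0)]
```

Emit:
apply_moves --steps '[[15, [-10, 0, 0], -0.04], [15, [-9, 0, 0], 0], [15, [0, 0, 0], 0], [15, [0, 0, 0], 0]]'

```text
time: 31.1
eef_pos: [0.6552, -0.0697, 0.2928]
tool_rot: [-180.0, -0.0, 179.8]
contact_force: [0.5, -0.8, -0.5]
grip_width: 0.0202
```

```bash
python3 look.py 16; python3 -c "
from h2 import *
go(.655,-.070,.292,180)
t,s=np.load('last.npy',allow_pickle=True)
crop(s,'sz16',300,160,150,150,4);crop(t,'tz16',300,130,150,120,5)"
```

```text
pose [ 0.6552 -0.0696  0.293 ] rpy [ 1.8000e+02 -1.0000e-02  1.7981e+02] F [ 1.1  1.3 -0.7] w 20.1 t 31.2
D mm [-0.2 -0.4 -1. ] dyaw 0.19 rows 1 turn/row -0.0033
[np.float64(0.2), np.float64(-0.4), np.float64(1.0)]
```

View pics/sz16.png

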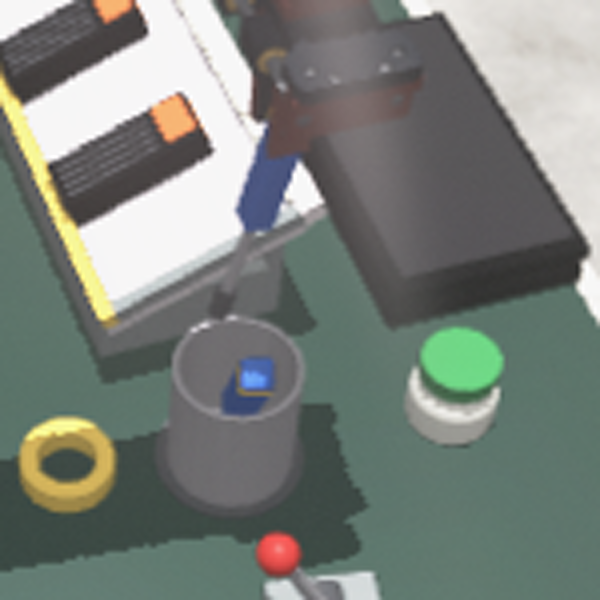

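View pics/tz16.png

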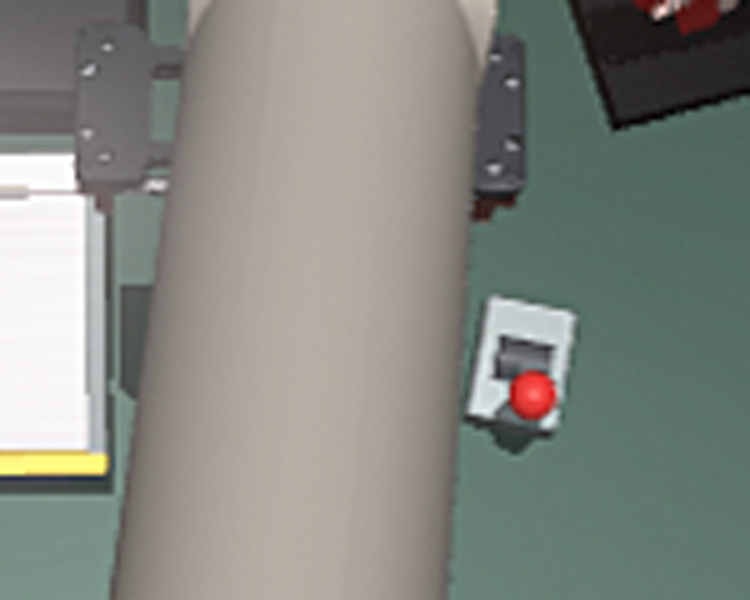

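```bash
python3 -c "
from h2 import *
t,s=np.load('last.npy',allow_pickle=True)
print(onplane(s,[(354.5,238.8),(354.5,238.8)],.157),onplane(s,[(354.5,238.8)],.162))
print(proj(s,[[.622,-.07,.157],[.637,-.083,.1]]))"
```

```text
[[ 0.62626663 -0.08312432  0.157     ]
 [ 0.62626663 -0.08312432  0.157     ]] [[ 0.62463776 -0.08687901  0.162     ]]
[[351.04145344 235.20534894]
 [357.24326256 252.06003304]]
```

Emit:
apply_moves --steps '[[15, [0, 6, 15], 0], [15, [0, 0, 30], 0], [15, [0, 0, 30], 0], [15, [0, 0, 25], 0], [15, [0, 0, 15], 0]]'

```text
time: 31.82
eef_pos: [0.6543, -0.0628, 0.1757]
tool_rot: [180.0, -0.2, 179.9]
contact_force: [0.2, -0.1, -0.9]
grip_width: 0.02
```

Emit:
apply_moves --steps '[[15, [0, 0, 12], 0], [15, [0, 0, 5], 0], [15, [0, 0, 0], 0], [15, [0, 0, 0], 0]]'

```text
time: 32.33
eef_pos: [0.6559, -0.0634, 0.1616]
tool_rot: [180.0, 0.1, 179.8]
contact_force: [-0.9, 0.6, -1.4]
grip_width: 0.0197
```

```bash
python3 look.py 17; python3 -c "
from h2 import *
go(.655,-.070,.292,180)
t,s=np.load('last.npy',allow_pickle=True)
crop(s,'sz17',300,160,150,150,4)"
```

```text
pose [ 0.6558 -0.0634  0.1616] rpy [1.7999e+02 6.0000e-02 1.7984e+02] F [-0.9  0.  -1.2] w 20.0 t 32.42
D mm [ -0.8  -6.6 130.4] dyaw 0.16 rows 3 turn/row -0.0009
[np.float64(0.3), np.float64(-2.2), np.float64(-43.5)]
[np.float64(0.3), np.float64(-2.2), np.float64(-43.5)]
[np.float64(0.3), np.float64(-2.2), np.float64(-43.5)]
```

View pics/sz17.png

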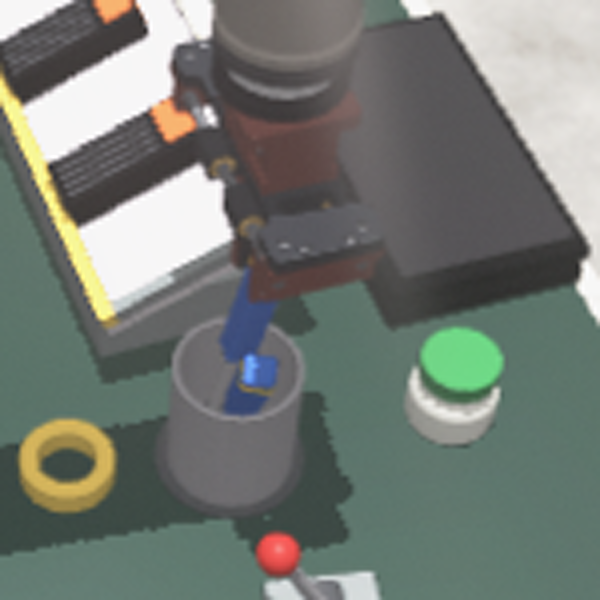

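Emit:
apply_moves --steps '[[15, [0, 0, 10], 0], [15, [0, 0, 0], 0], [34, [0, 0, 0], 0], [34, [0, 0, 0], 0], [34, [0, 0, 0], 0]]'

```text
time: 33.05
eef_pos: [0.6552, -0.0635, 0.1506]
tool_rot: [-180.0, -0.0, 179.8]
contact_force: [-0.0, -0.2, -0.0]
grip_width: 0.0339
```

Emit:
apply_moves --steps '[[34, [0, 0, -20], 0], [34, [0, 0, -40], 0], [34, [0, 0, -40], 0], [34, [0, 0, -20], 0], [34, [0, 0, 0], 0]]'

```text
time: 33.67
eef_pos: [0.6567, -0.0638, 0.2741]
tool_rot: [180.0, 0.3, 179.8]
contact_force: [0.0, 0.5, -0.3]
grip_width: 0.0341
```

```bash
python3 look.py 18; python3 -c "
from h2 import *
import meas; meas.mods()
go(.4075,-.325,.14,87.5)
t,s=np.load('last.npy',allow_pickle=True)
crop(s,'sz18',300,160,150,150,4)"
```

```text
top handle [ 0.4066 -0.2907] -93.14968823972299 0.07510446696245343
side orange [253 411   5  38  41] [254.6585 428.6341] [ 0.2965 -0.408   0.028 ]
side orange [250 411  39  69 292] [276.5925 460.8322] [ 0.3258 -0.482   0.028 ]
side handle [ 0.4102 -0.2881] -91.93407817700133 0.07135519944751847
pose [ 0.6552 -0.0634  0.2708] rpy [179.99  -0.01 179.84] F [ 0.7 -0.5 -0.2] w 33.9 t 33.77
D mm [-247.7 -261.6 -130.8] dyaw -92.34 rows 9 turn/row 0.1791
[np.float64(27.4), np.float64(-29.1), np.float64(14.5)]
[np.float64(21.8), np.float64(-33.6), np.float64(14.5)]
[np.float64(15.5), np.float64(-36.9), np.float64(14.5)]
[np.float64(8.7), np.float64(-39.1), np.float64(14.5)]
[np.float64(1.6), np.float64(-40.0), np.float64(14.5)]
[np.float64(-5.6), np.float64(-39.6), np.float64(14.5)]
[np.float64(-12.6), np.float64(-38.0), np.float64(14.5)]
[np.float64(-19.1), np.float64(-35.2), np.float64(14.5)]
[np.float64(-25.1), np.float64(-31.2), np.float64(14.5)]
```

View pics/sz18.png

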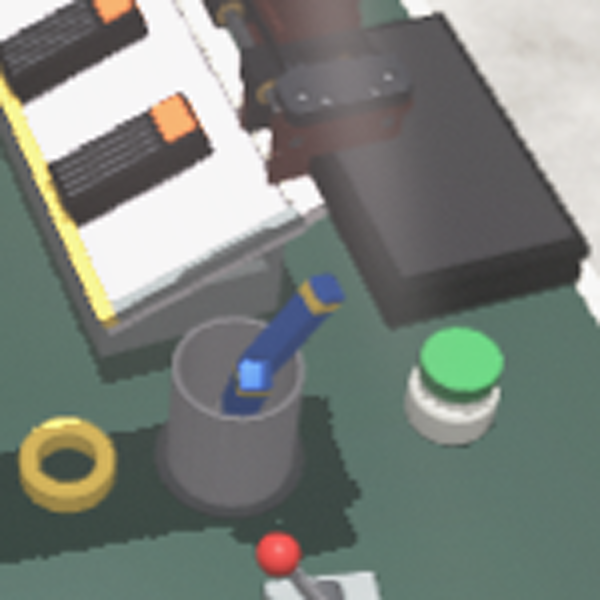

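Emit:
apply_moves --steps '[[34, [15, -15, 0], 0.15], [34, [25, -32, 0], 0.18], [34, [18, -36, 10], 0.18], [45, [11, -39, 15], 0.18], [45, [4, -40, 18], 0.18]]'

```text
time: 34.4
eef_pos: [0.523, -0.1919, 0.2266]
tool_rot: [-179.9, -0.1, 129.7]
contact_force: [0.4, -0.3, -0.5]
grip_width: 0.045
```

Emit:
apply_moves --steps '[[45, [-4, -40, 18], 0.18], [45, [-11, -39, 18], 0.18], [45, [-18, -37, 18], 0.18], [45, [-24, -32, 18], 0.18], [45, [-15, -15, 10], 0]]'

```text
time: 35.02
eef_pos: [0.3931, -0.3222, 0.1442]
tool_rot: [-179.8, -0.0, 88.5]
contact_force: [1.2, 0.1, -0.3]
grip_width: 0.045
```

Emit:
apply_moves --steps '[[45, [0, 0, 0], 0], [45, [0, 0, 0], 0]]'

```text
time: 35.28
eef_pos: [0.3968, -0.3207, 0.1458]
tool_rot: [-180.0, -0.0, 88.8]
contact_force: [0.7, 0.4, 0.3]
grip_width: 0.0449
```

```bash
python3 -c "
from h2 import *
go(.4068,-.3245,.08,87.7)"
```

```text
pose [ 0.3968 -0.3207  0.1458] rpy [-1.7999e+02 -3.0000e-02  8.8800e+01] F [0.7 0.4 0.3] w 44.9 t 35.27
D mm [ 10.   -3.8 -65.8] dyaw -1.1 rows 2 turn/row 0.0096
[np.float64(-1.8), np.float64(5.0), np.float64(32.9)]
[np.float64(-1.8), np.float64(5.0), np.float64(32.9)]
```

Emit:
apply_moves --steps '[[45, [-3, 8, 20], 0.02], [45, [0, 0, 30], 0], [45, [0, 0, 15], 0], [45, [0, 0, 0], 0], [45, [0, 0, 0], 0]]'

```text
time: 35.9
eef_pos: [0.4047, -0.3249, 0.0818]
tool_rot: [179.9, 0.0, 87.6]
contact_force: [0.3, -0.2, -0.3]
grip_width: 0.0449
```

```bash
python3 look.py 19; python3 -c "
from h2 import *
import meas; meas.mods()
go(.4068,-.3245,.0035,87.7)"
```

```text
top handle [ 0.7365 -0.092 ] -107.46056365771575 0.022007420902410958
top handle [ 0.6898 -0.0845] 161.36531972644835 0.05803842962570109
top handle [ 0.6642 -0.1502] -166.57837391356088 0.02381091988275765
top handle [ 0.6579 -0.1153] -62.994329397245686 0.043682791479394745
top handle [ 0.407  -0.2896] -93.47550345560435 0.07265058510410091
side orange [252 411   6  48  53] [254.2264 433.0566] [ 0.2939 -0.4164  0.028 ]
side orange [250 411  39  69 305] [276.6852 460.0328] [ 0.3264 -0.4806  0.028 ]
side handle [ 0.4097 -0.304 ] -91.05310155352805 0.04052125939105482
pose [ 0.4047 -0.325   0.0819] rpy [179.91   0.04  87.6 ] F [-0.3 -0.4 -1. ] w 44.8 t 36.0
D mm [  2.1   0.5 -78.4] dyaw 0.1 rows 2 turn/row -0.0009
[np.float64(0.3), np.float64(1.0), np.float64(39.2)]
[np.float64(0.3), np.float64(1.0), np.float64(39.2)]
```

Emit:
apply_moves --steps '[[45, [0, 2, 30], 0], [45, [0, 0, 30], 0], [45, [0, 0, 12], 0], [45, [0, 0, 4], 0], [45, [0, 0, 0], 0]]'

```text
time: 36.62
eef_pos: [0.4064, -0.3252, 0.0056]
tool_rot: [180.0, 0.0, 87.6]
contact_force: [-0.0, -0.6, 0.3]
grip_width: 0.0448
```

Emit:
apply_moves --steps '[[45, [0, 0, 2], 0], [15, [0, 0, 0], 0], [15, [0, 0, 0], 0], [15, [0, 0, 0], 0], [15, [0, 0, 0], 0]]' --force 5

```text
time: 37.25
eef_pos: [0.4062, -0.3248, 0.0031]
tool_rot: [180.0, 0.0, 87.6]
contact_force: [-0.2, 0.3, 2.0]
grip_width: 0.0204
```

Emit:
apply_moves --steps '[[15, [0, 0, 0], 0], [15, [0, 0, -20], 0], [15, [0, 0, -30], 0], [15, [0, 0, -30], 0], [15, [0, 0, -30], 0]]' --force 3

```text
time: 37.88
eef_pos: [0.4057, -0.3246, 0.1136]
tool_rot: [-180.0, -0.0, 87.6]
contact_force: [0.2, 0.5, -0.6]
grip_width: 0.02
```

Emit:
apply_moves --steps '[[15, [0, 0, -30], 0], [15, [0, 0, -30], 0], [15, [0, 0, -40], 0], [15, [0, 0, -40], 0], [15, [0, 0, -30], 0]]'

```text
time: 38.5
eef_pos: [0.4059, -0.3249, 0.2844]
tool_rot: [180.0, 0.0, 87.6]
contact_force: [-0.4, -0.1, -0.6]
grip_width: 0.0199
```

Emit:
apply_moves --steps '[[15, [0, 0, -20], 0], [15, [0, 0, 0], 0], [15, [0, 0, 0], 0], [15, [0, 0, 0], 0]]' --force 15

```text
time: 39.0
eef_pos: [0.4055, -0.3244, 0.3018]
tool_rot: [-179.9, -0.0, 87.6]
contact_force: [0.3, 0.1, -0.4]
grip_width: 0.0199
```

```bash
python3 look.py 20; python3 -c "
from h2 import *
go(.620,-.083,.30,0); print(bot.observe()['qpos'])
t,s=np.load('last.npy',allow_pickle=True)
crop(s,'sz20',240,200,150,150,4)"
```

```text
pose [ 0.4057 -0.3245  0.3021] rpy [-1.7991e+02 -2.0000e-02  8.7590e+01] F [ 0.3  0.4 -0.3] w 19.9 t 39.1
D mm [214.3 241.5  -2.1] dyaw -87.59 rows 9 turn/row 0.1699
[np.float64(27.8), np.float64(22.7), np.float64(0.2)]
[np.float64(31.2), np.float64(17.6), np.float64(0.2)]
[np.float64(33.8), np.float64(12.1), np.float64(0.2)]
[np.float64(35.3), np.float64(6.2), np.float64(0.2)]
[np.float64(35.9), np.float64(0.2), np.float64(0.2)]
[np.float64(35.4), np.float64(-5.9), np.float64(0.2)]
[np.float64(33.9), np.float64(-11.8), np.float64(0.2)]
[np.float64(31.4), np.float64(-17.4), np.float64(0.2)]
[np.float64(28.0), np.float64(-22.4), np.float64(0.2)]
[ -6.06798247   9.56108257  43.58663548 106.54262896  -7.12430321
  66.74934952  37.54145907]
```

View pics/sz20.png

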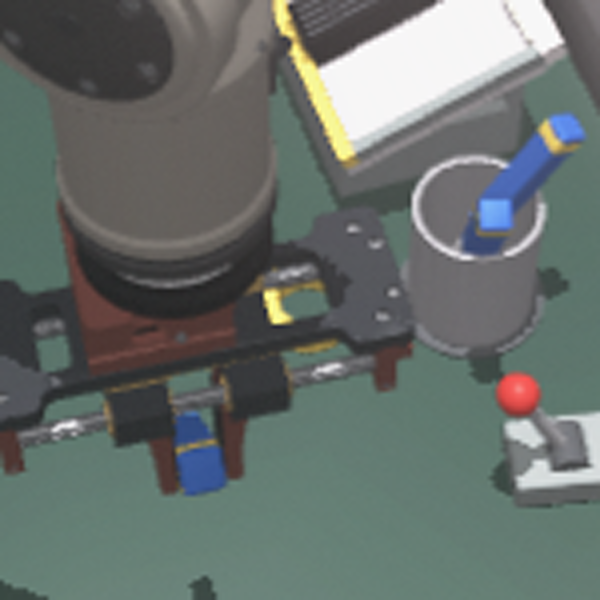

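View pics/t20.png

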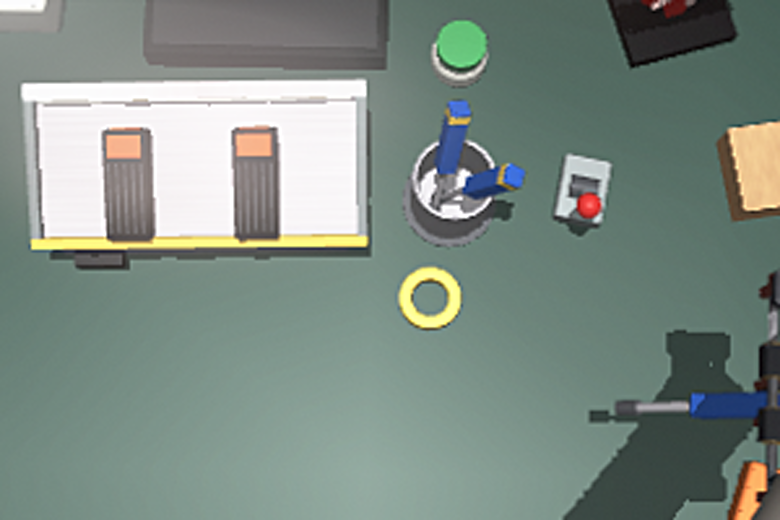

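```bash
python3 -c "
from h2 import *
t,s=np.load('last.npy',allow_pickle=True)
gp=np.array([.4057,-.3245,.3208])
for z in np.arange(.2,.36,.02):
  P=onplane(t,[(417.7,286.9)],z)[0]; print(z,P,np.linalg.norm(P-gp))"
```

```text
0.2 [ 0.40646123 -0.22484231  0.2       ] 0.15660419873779496
0.22 [ 0.40493039 -0.22096067  0.22      ] 0.1445047604532359
0.24 [ 0.40339954 -0.21707903  0.24      ] 0.13443659378269435
0.26 [ 0.4018687  -0.21319739  0.26      ] 0.12688416341311093
0.27999999999999997 [ 0.40033786 -0.20931574  0.28      ] 0.12231437088544703
0.29999999999999993 [ 0.39880702 -0.2054341   0.3       ] 0.12106544076682707
0.31999999999999995 [ 0.39727618 -0.20155246  0.32      ] 0.12323837792642073
0.33999999999999997 [ 0.39574534 -0.19767082  0.34      ] 0.1286599232966905
```

Emit:
apply_moves --steps '[[15, [0, 0, 0], 0], [15, [0, 0, -25], 0], [15, [0, 0, 25], 0], [15, [0, 0, -25], 0], [15, [0, 0, 25], 0]]' --force 3

```text
time: 39.72
eef_pos: [0.4077, -0.3262, 0.3052]
tool_rot: [179.7, 0.1, 87.6]
contact_force: [-0.2, 0.0, -1.8]
grip_width: 0.0203
```

Emit:
apply_moves --steps '[[15, [0, 0, 0], 0], [15, [0, 0, 0], 0], [15, [0, 0, 0], 0]]' --force 15

```text
time: 40.1
eef_pos: [0.4062, -0.325, 0.3035]
tool_rot: [180.0, 0.0, 87.6]
contact_force: [0.2, 0.3, -0.8]
grip_width: 0.0199
```

```bash
python3 look.py 21; python3 -c "
from h2 import *
go(.620,-.083,.30,0); print(bot.observe()['qpos'])
t,s=np.load('last.npy',allow_pickle=True)
crop(s,'sz21',240,200,150,150,4)"
```

```text
pose [ 0.4063 -0.3249  0.3034] rpy [1.7996e+02 1.0000e-02 8.7590e+01] F [-0.4  0.9 -1.1] w 19.6 t 40.2
D mm [213.7 241.9  -3.4] dyaw -87.59 rows 9 turn/row 0.1699
[np.float64(27.9), np.float64(22.6), np.float64(0.4)]
[np.float64(31.3), np.float64(17.6), np.float64(0.4)]
[np.float64(33.8), np.float64(12.0), np.float64(0.4)]
[np.float64(35.3), np.float64(6.1), np.float64(0.4)]
[np.float64(35.9), np.float64(0.1), np.float64(0.4)]
[np.float64(35.4), np.float64(-6.0), np.float64(0.4)]
[np.float64(33.8), np.float64(-11.9), np.float64(0.4)]
[np.float64(31.3), np.float64(-17.4), np.float64(0.4)]
[np.float64(28.0), np.float64(-22.5), np.float64(0.4)]
[ -6.18741932   9.49328302  43.72735509 106.44603209  -7.14070208
  66.78469165  37.55941493]
```

View pics/t21.png

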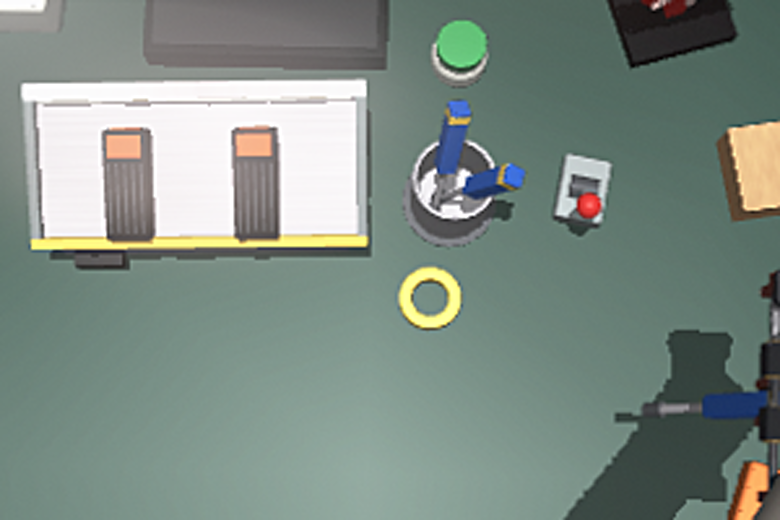

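Emit:
apply_moves --steps '[[15, [0, 0, 0], 0], [15, [0, 0, -30], 0], [15, [0, 0, 30], 0], [15, [0, 0, -30], 0], [15, [0, 0, 30], 0]]' --force 3

```text
time: 40.83
eef_pos: [0.4081, -0.3265, 0.306]
tool_rot: [179.6, 0.2, 87.6]
contact_force: [-0.7, -0.7, -1.2]
grip_width: 0.0204
```

Emit:
apply_moves --steps '[[15, [0, 0, -30], 0], [15, [0, 0, 30], 0], [15, [0, 0, 0], 0], [15, [0, 0, 0], 0]]'

```text
time: 41.32
eef_pos: [0.4061, -0.3249, 0.3035]
tool_rot: [-180.0, 0.0, 87.6]
contact_force: [-0.9, -0.0, -0.6]
grip_width: 0.0196
```

Emit:
apply_moves --steps '[[15, [0, 0, 0], 0], [15, [0, 0, 0], 0]]' --force 15

```text
time: 41.58
eef_pos: [0.4063, -0.3249, 0.3035]
tool_rot: [180.0, 0.0, 87.6]
contact_force: [-0.0, 0.4, -1.1]
grip_width: 0.02
```

```bash
python3 look.py 22; python3 -c "
from h2 import *
go(.620,-.083,.30,0)
t,s=np.load('last.npy',allow_pickle=True)
crop(s,'sz22',240,200,150,200,3)"
```

```text
pose [ 0.4062 -0.3248  0.3032] rpy [1.7997e+02 1.0000e-02 8.7590e+01] F [-1.6  0.4 -0.6] w 19.7 t 41.67
D mm [213.8 241.8  -3.2] dyaw -87.59 rows 9 turn/row 0.1699
[np.float64(27.8), np.float64(22.6), np.float64(0.4)]
[np.float64(31.3), np.float64(17.6), np.float64(0.4)]
[np.float64(33.8), np.float64(12.0), np.float64(0.4)]
[np.float64(35.3), np.float64(6.2), np.float64(0.4)]
[np.float64(35.9), np.float64(0.1), np.float64(0.4)]
[np.float64(35.4), np.float64(-6.0), np.float64(0.4)]
[np.float64(33.9), np.float64(-11.9), np.float64(0.4)]
[np.float64(31.4), np.float64(-17.4), np.float64(0.4)]
[np.float64(28.0), np.float64(-22.5), np.float64(0.4)]
```

View pics/t22.png

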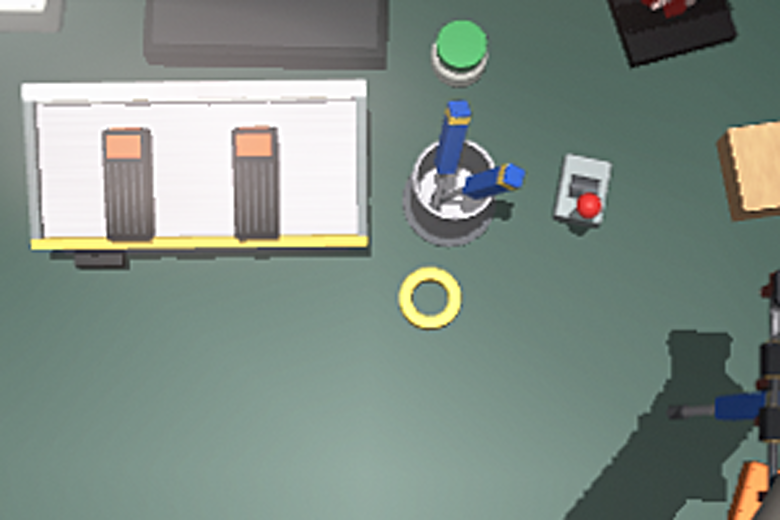

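View pics/sz22.png

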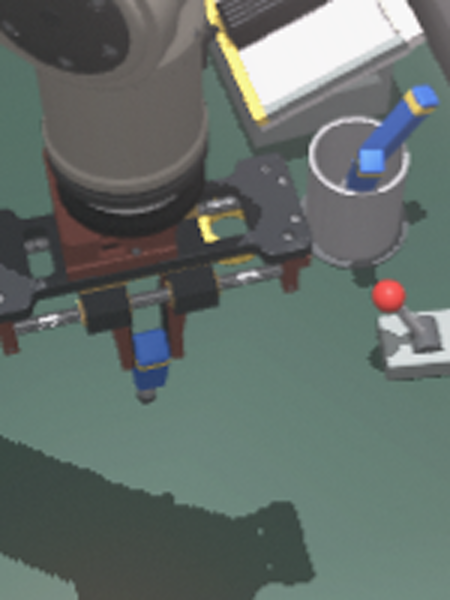

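```bash
python3 -c "
from h2 import *
t,s=np.load('last.npy',allow_pickle=True)
P=tri(t,[(437.2,288.1)],s,[(289,331.5)]);print(P, np.linalg.norm(P[0,:3]-[.4062,-.3248,.3219]))"
```

```text
[[ 0.40944271 -0.27984556  0.15866087  0.0033907 ]] 0.16934706770618474
```

Emit:
apply_moves --steps '[[15, [0, 0, 0], 0], [15, [0, 0, -35], 0], [15, [0, 0, 35], 0], [15, [0, 0, -35], 0], [15, [0, 0, 35], 0]]' --force 3

```text
time: 42.3
eef_pos: [0.4084, -0.3267, 0.3063]
tool_rot: [179.5, 0.2, 87.6]
contact_force: [1.2, 0.9, -1.5]
grip_width: 0.0203
```

Emit:
apply_moves --steps '[[15, [0, 0, -35], 0], [15, [0, 0, 35], 0], [15, [0, 0, -35], 0], [15, [0, 0, 35], 0], [15, [0, 0, 0], 0]]'

```text
time: 42.92
eef_pos: [0.4049, -0.3237, 0.3014]
tool_rot: [-179.8, -0.1, 87.6]
contact_force: [-0.6, 0.4, -0.7]
grip_width: 0.0198
```

Emit:
apply_moves --steps '[[15, [0, 0, 0], 0], [15, [0, 0, 0], 0], [15, [0, 0, 0], 0]]' --force 15

```text
time: 43.3
eef_pos: [0.4063, -0.325, 0.3036]
tool_rot: [179.9, 0.0, 87.6]
contact_force: [-0.7, -0.0, -0.8]
grip_width: 0.0196
```

```bash
python3 look.py 23; python3 -c "
from h2 import *
go(.641,-.061,.30,20)
t,s=np.load('last.npy',allow_pickle=True)
crop(s,'sz23',240,270,100,80,6);crop(t,'tz23',420,260,80,60,8)"
```

```text
pose [ 0.4062 -0.3249  0.3033] rpy [1.7997e+02 1.0000e-02 8.7600e+01] F [ 0.8 -0.8 -1.2] w 19.7 t 43.4
D mm [234.8 263.9  -3.3] dyaw -67.6 rows 7 turn/row 0.1685
[np.float64(39.1), np.float64(31.9), np.float64(0.5)]
[np.float64(43.9), np.float64(24.9), np.float64(0.5)]
[np.float64(47.4), np.float64(17.2), np.float64(0.5)]
[np.float64(49.6), np.float64(9.0), np.float64(0.5)]
[np.float64(50.5), np.float64(0.6), np.float64(0.5)]
[np.float64(49.8), np.float64(-7.9), np.float64(0.5)]
[np.float64(47.8), np.float64(-16.2), np.float64(0.5)]
```

View pics/tz23.png

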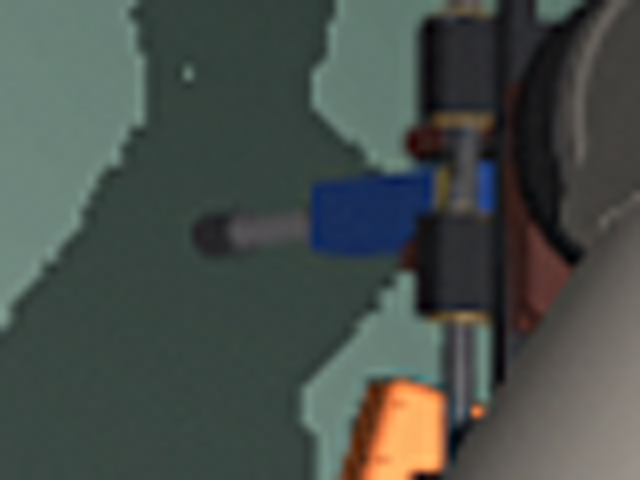

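View pics/sz23.png

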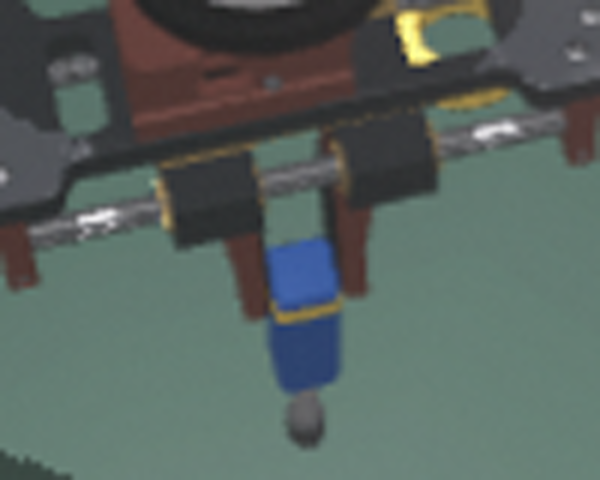

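```bash
python3 -c "
from h2 import *
t,s=np.load('last.npy',allow_pickle=True)
P=tri(t,[(446.5,289.4)],s,[(290.8,341)]);print(P, P[0,:3]-[.4062,-.3249,.322])"
```

```text
[[ 0.40712496 -0.30217643  0.15900491  0.00410373]] [ 0.00092496  0.02272357 -0.16299509]
```

```bash
python3 -c "
from h2 import *
go(.621,-.069,.325,20,n=9)"
```

```text
pose [ 0.4062 -0.3249  0.3033] rpy [1.7997e+02 1.0000e-02 8.7600e+01] F [ 0.8 -0.8 -1.2] w 19.7 t 43.4
D mm [214.8 255.9  21.7] dyaw -67.6 rows 9 turn/row 0.1311
[np.float64(29.4), np.float64(22.7), np.float64(-2.4)]
[np.float64(32.1), np.float64(18.6), np.float64(-2.4)]
[np.float64(34.3), np.float64(14.3), np.float64(-2.4)]
[np.float64(35.8), np.float64(9.7), np.float64(-2.4)]
[np.float64(36.8), np.float64(4.9), np.float64(-2.4)]
[np.float64(37.1), np.float64(0.0), np.float64(-2.4)]
[np.float64(36.8), np.float64(-4.8), np.float64(-2.4)]
[np.float64(35.9), np.float64(-9.6), np.float64(-2.4)]
[np.float64(34.3), np.float64(-14.2), np.float64(-2.4)]
```

Emit:
apply_moves --steps '[[15, [15, 11, -8], 0.08], [15, [30, 20, -14], 0.13], [15, [33, 16, 0], 0.13], [15, [35, 12, 0], 0.13], [15, [36, 7, 0], 0.13]]'

```text
time: 44.02
eef_pos: [0.5136, -0.198, 0.3252]
tool_rot: [180.0, -0.0, 53.0]
contact_force: [0.4, -0.9, -0.4]
grip_width: 0.0196
```

Emit:
apply_moves --steps '[[15, [37, 2, 0], 0.13], [15, [37, -3, 0], 0.13], [15, [35, -8, 0], 0.13], [15, [30, -11, 0], 0.13], [15, [15, -7, 0], 0.06]]'

```text
time: 44.65
eef_pos: [0.6149, -0.0743, 0.3246]
tool_rot: [-180.0, 0.0, 20.0]
contact_force: [-0.1, 0.5, -1.2]
grip_width: 0.0198
```

Emit:
apply_moves --steps '[[15, [0, 0, 0], 0], [15, [0, 0, 0], 0], [15, [0, 0, 0], 0]]'

```text
time: 45.02
eef_pos: [0.6132, -0.078, 0.3252]
tool_rot: [-180.0, -0.0, 19.9]
contact_force: [0.3, 0.7, -0.5]
grip_width: 0.0197
```

```bash
python3 look.py 24; python3 -c "
from h2 import *
go(.621,-.069,.325,20)
t,s=np.load('last.npy',allow_pickle=True)
crop(s,'sz24',300,160,150,150,4)"
```

```text
pose [ 0.6134 -0.0776  0.3252] rpy [-1.7999e+02 -3.0000e-02  1.9930e+01] F [-0.4  0.3 -0.6] w 20.0 t 45.12
D mm [ 7.6  8.6 -0.2] dyaw 0.07 rows 1 turn/row -0.0012
[np.float64(10.1), np.float64(-5.5), np.float64(0.2)]
```

View pics/sz24.png

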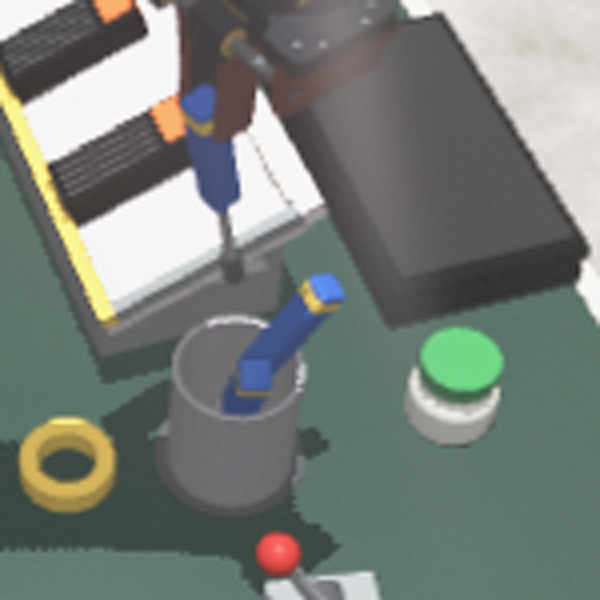

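View pics/t24.png

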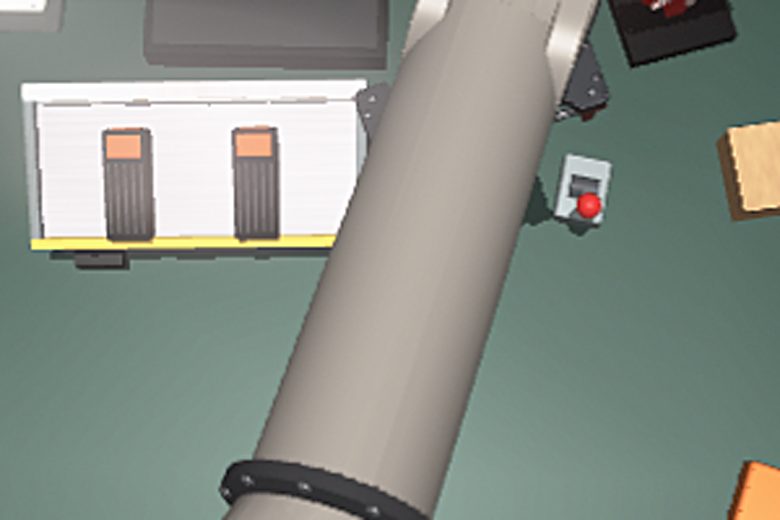

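```bash
python3 -c "
from h2 import *
t,s=np.load('last.npy',allow_pickle=True)
for z in (.181,.187): print(onplane(s,[(358.2,229.2)],z))"
```

```text
[[ 0.6368371  -0.07578737  0.181     ]]
[[ 0.63475441 -0.08046957  0.187     ]]
```

Emit:
apply_moves --steps '[[15, [6, -6, 10], 0], [15, [6, -6.5, 25], 0], [15, [0, 0, 25], 0], [15, [0, 0, 0], 0], [15, [0, 0, 0], 0]]'

```text
time: 45.75
eef_pos: [0.6212, -0.061, 0.2656]
tool_rot: [180.0, -0.0, 20.0]
contact_force: [-0.2, 0.6, -0.7]
grip_width: 0.0201
```

```bash
python3 look.py 25; python3 -c "
from h2 import *
go(.620,-.062,.175,20)
t,s=np.load('last.npy',allow_pickle=True)
crop(s,'sz25',320,190,80,90,6.5)
for z in (.12,.127): print(onplane(s,[(358.2,229.2)],z))"
```

```text
pose [ 0.6215 -0.0611  0.2661] rpy [ 1.7996e+02 -1.0000e-01  1.9970e+01] F [-0.8 -0.2 -0.9] w 20.0 t 45.85
D mm [ -1.5  -0.9 -91.1] dyaw 0.03 rows 2 turn/row -0.0003
[np.float64(-0.8), np.float64(0.2), np.float64(45.6)]
[np.float64(-0.8), np.float64(0.2), np.float64(45.6)]
[[ 0.65801115 -0.02818497  0.12      ]]
[[ 0.65558134 -0.03364754  0.127     ]]
```

View pics/sz25.png

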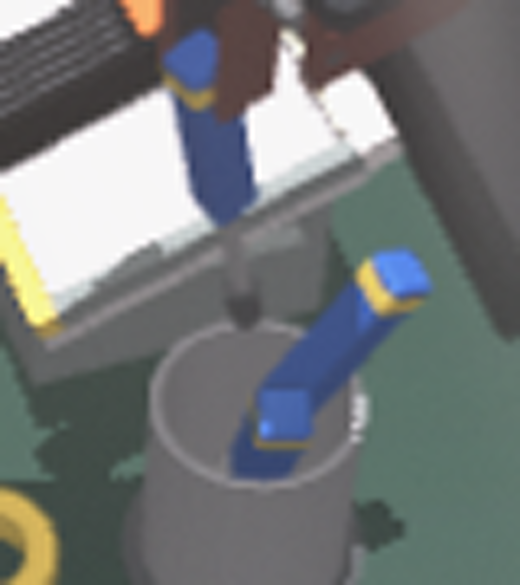

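```bash
python3 -c "
from h2 import *
t,s=np.load('last.npy',allow_pickle=True)
for z in (.12,.124,.128): print(onplane(s,[(357.4,240)],z))
print(onplane(s,[(320+155/6.5,190+400/6.5),(320+360/6.5,190+400/6.5),(320+258/6.5,190+322/6.5),(320+258/6.5,190+486/6.5)],.1))"
```

```text
[[ 0.64398844 -0.06115452  0.12      ]]
[[ 0.64266077 -0.06413306  0.124     ]]
[[ 0.64133309 -0.06711161  0.128     ]]
[[ 0.60525927 -0.07153878  0.1       ]
 [ 0.68124368 -0.09481907  0.1       ]
 [ 0.65677888 -0.04655123  0.1       ]
 [ 0.62937637 -0.12204212  0.1       ]]
```

Emit:
apply_moves --steps '[[15, [0, 0, 15], 0], [15, [0, 0, 20], 0], [15, [0, 0, 20], 0], [15, [0, 0, 20], 0], [15, [0, 0, 10], 0]]'

```text
time: 46.48
eef_pos: [0.62, -0.0608, 0.1779]
tool_rot: [-180.0, 0.1, 20.0]
contact_force: [-0.0, -0.1, -1.0]
grip_width: 0.0197
```

Emit:
apply_moves --steps '[[15, [0, 0, 5], 0], [15, [0, 0, 0], 0], [15, [0, 0, 0], 0]]'

```text
time: 46.85
eef_pos: [0.6213, -0.061, 0.1756]
tool_rot: [180.0, -0.1, 20.0]
contact_force: [0.0, 0.8, -1.2]
grip_width: 0.0199
```

```bash
python3 look.py 26; python3 -c "
from h2 import *
go(.620,-.062,.165,20)
t,s=np.load('last.npy',allow_pickle=True)
crop(s,'sz26',320,190,80,90,6.5)"
```

```text
pose [ 0.6212 -0.0609  0.1756] rpy [ 1.7999e+02 -6.0000e-02  1.9980e+01] F [-0.5 -0.2 -0.3] w 19.8 t 46.95
D mm [ -1.2  -1.1 -10.6] dyaw 0.02 rows 1 turn/row -0.0003
[np.float64(-1.5), np.float64(0.6), np.float64(10.6)]
```

View pics/sz26.png

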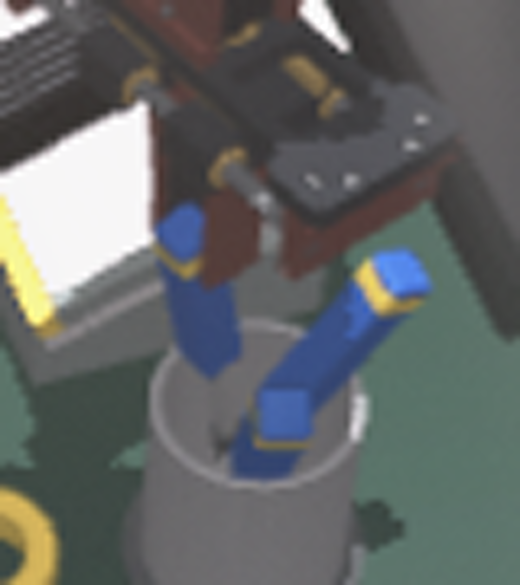

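Emit:
apply_moves --steps '[[15, [0, 0, 12], 0], [15, [0, 0, 4], 0], [15, [0, 0, 0], 0]]'

```text
time: 47.32
eef_pos: [0.621, -0.0614, 0.1585]
tool_rot: [179.9, 0.0, 20.0]
contact_force: [1.8, -1.7, -1.7]
grip_width: 0.0202
```

Emit:
apply_moves --steps '[[34, [0, 0, 0], 0], [34, [0, 0, 0], 0], [34, [0, 0, 0], 0]]'

```text
time: 47.7
eef_pos: [0.6207, -0.0606, 0.159]
tool_rot: [-180.0, 0.0, 20.0]
contact_force: [-0.5, -0.6, -0.7]
grip_width: 0.0341
```

Emit:
apply_moves --steps '[[34, [0, 0, -20], 0], [34, [0, 0, -40], 0], [34, [0, 0, -40], 0], [34, [0, 0, -30], 0], [34, [0, 0, 0], 0]]'

```text
time: 48.32
eef_pos: [0.6223, -0.0616, 0.2928]
tool_rot: [179.9, -0.3, 20.0]
contact_force: [-0.5, 0.5, 0.5]
grip_width: 0.0341
```

```bash
python3 look.py 27; python3 -c "
from h2 import *
go(.580,-.218,.165,90)
t,s=np.load('last.npy',allow_pickle=True)
crop(s,'sz27',320,190,100,145,4)"
```

```text
pose [ 0.6207 -0.0608  0.2895] rpy [-1.7999e+02 -4.0000e-02  1.9990e+01] F [ 0.4 -0.2 -0.4] w 33.8 t 48.42
D mm [ -40.7 -157.2 -124.5] dyaw 70.01 rows 7 turn/row -0.1746
[np.float64(-13.1), np.float64(19.1), np.float64(17.8)]
[np.float64(-16.3), np.float64(16.5), np.float64(17.8)]
[np.float64(-18.9), np.float64(13.5), np.float64(17.8)]
[np.float64(-20.9), np.float64(10.0), np.float64(17.8)]
[np.float64(-22.4), np.float64(6.2), np.float64(17.8)]
[np.float64(-23.1), np.float64(2.2), np.float64(17.8)]
[np.float64(-23.1), np.float64(-1.8), np.float64(17.8)]
```

View pics/sz27.png

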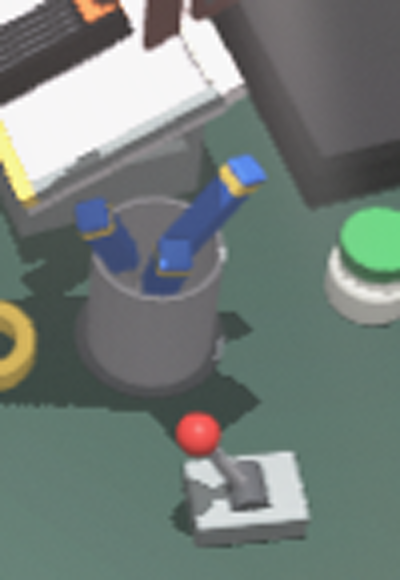

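Emit:
apply_moves --steps '[[20, [-10, 15, 0], -0.16], [0, [-16, 18, 0], -0.17], [0, [-20, 16, 0], -0.17], [0, [-22, 12, 0], -0.17], [0, [-24, 8, 0], -0.17]]'

```text
time: 49.05
eef_pos: [0.5935, -0.1764, 0.2877]
tool_rot: [-179.9, 0.0, 68.4]
contact_force: [-0.1, -0.9, -0.1]
grip_width: 0.0007
```

Emit:
apply_moves --steps '[[0, [-24, 3, 10], -0.17], [0, [-24, -2, 20], 0], [0, [0, 0, 0], 0], [0, [0, 0, 0], 0]]'

```text
time: 49.55
eef_pos: [0.5817, -0.2212, 0.2588]
tool_rot: [-180.0, -0.0, 77.9]
contact_force: [1.0, 0.4, 1.3]
grip_width: 0.0004
```

```bash
python3 look.py 28; python3 -c "
from h2 import *
go(.573,-.210,.15,80)
t,s=np.load('last.npy',allow_pickle=True)
crop(s,'sz28',340,270,70,70,8);crop(t,'tz28',380,170,60,60,8)"
```

```text
pose [ 0.5822 -0.2209  0.2594] rpy [ 1.7997e+02 -3.0000e-02  7.7960e+01] F [ 0.2  0.5 -0.7] w 0.4 t 49.65
D mm [  -9.2   10.9 -109.4] dyaw 2.04 rows 2 turn/row -0.0178
[np.float64(4.4), np.float64(-5.7), np.float64(54.7)]
[np.float64(4.5), np.float64(-5.6), np.float64(54.7)]
```

View pics/tz28.png

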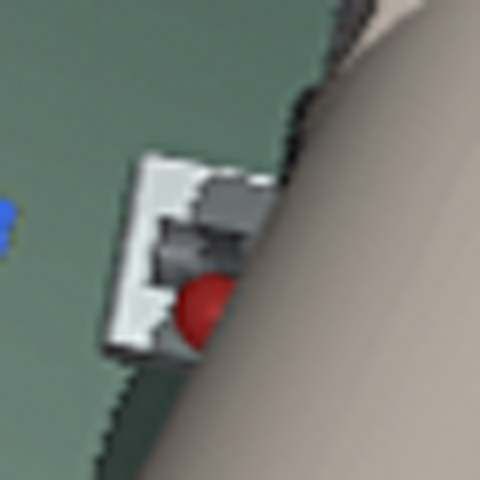

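View pics/sz28.png

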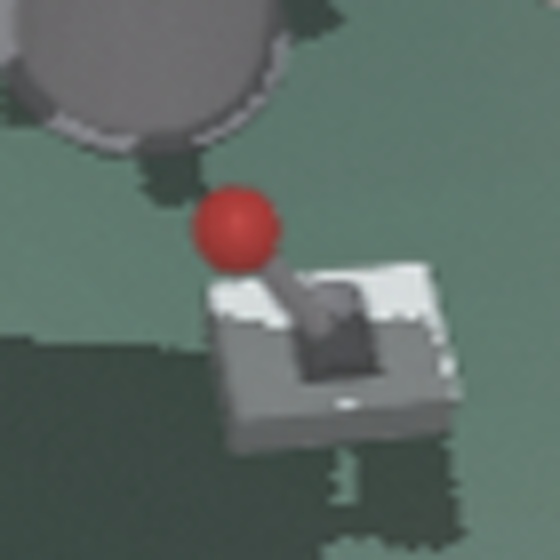

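Emit:
apply_moves --steps '[[0, [8, -12, 20], -0.035], [0, [0, 0, 50], 0], [0, [0, 0, 50], 0], [0, [0, 0, 40], 0], [0, [0, 0, 21], 0]]'

```text
time: 50.28
eef_pos: [0.5711, -0.2103, 0.0761]
tool_rot: [-179.9, -0.0, 80.0]
contact_force: [0.6, -1.4, 0.4]
grip_width: 0.0006
```

Emit:
apply_moves --steps '[[0, [0, 0, 0], 0], [0, [0, 0, 0], 0]]'

```text
time: 50.52
eef_pos: [0.5725, -0.2118, 0.0792]
tool_rot: [179.9, -0.0, 79.9]
contact_force: [0.1, 0.4, 0.8]
grip_width: 0.0006
```

```bash
python3 -c "
from h2 import *
go(.573,-.210,.078,80)
"
```

```text
pose [ 0.5725 -0.2118  0.0792] rpy [179.89  -0.    79.91] F [0.1 0.4 0.8] w 0.6 t 50.52
D mm [ 0.5  1.8 -1.2] dyaw 0.09 rows 1 turn/row -0.0017
[np.float64(1.9), np.float64(0.2), np.float64(1.2)]
```

Push along tool +y, watching force.

Emit:
apply_moves --steps '[[0, [0, 10, 0], 0], [0, [0, 12, 0], 0], [0, [0, 12, 0], 0], [0, [0, 12, 0], 0], [0, [0, 12, 0], 0]]'

```text
time: 51.15
eef_pos: [0.6293, -0.2225, 0.0779]
tool_rot: [180.0, 0.0, 79.9]
contact_force: [-1.0, -0.4, 1.1]
grip_width: -0.0
```

Emit:
apply_moves --steps '[[0, [0, 12, 0], 0], [0, [0, 10, 0], 0], [0, [0, 6, 0], 0], [0, [0, 0, 0], 0]]'

```text
time: 51.65
eef_pos: [0.6564, -0.2272, 0.0778]
tool_rot: [180.0, 0.0, 79.9]
contact_force: [0.6, -0.0, 0.2]
grip_width: 0.0002
```

```bash
python3 look.py 29; python3 -c "
from h2 import *
go(.573,-.210,.078,80)
t,s=np.load('last.npy',allow_pickle=True)
crop(s,'sz29',330,250,90,90,6)"
```

```text
pose [ 0.656  -0.2273  0.078 ] rpy [179.99   0.    79.85] F [ 1.  -0.8  0.3] w 0.2 t 51.75
D mm [-83.   17.3  -0. ] dyaw 0.15 rows 2 turn/row -0.0013
[np.float64(1.2), np.float64(-42.4), np.float64(0.0)]
[np.float64(1.2), np.float64(-42.3), np.float64(0.0)]
```

View pics/sz29.png

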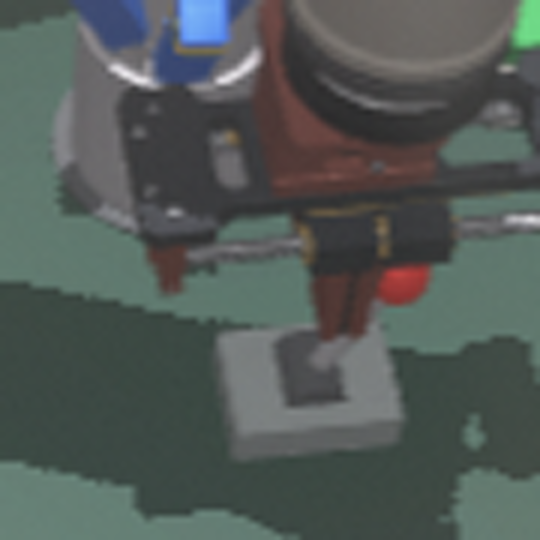

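Emit:
apply_moves --steps '[[0, [0, 6, 0], 0], [0, [0, 5, 0], 0], [0, [0, 0, 0], 0]]'

```text
time: 52.12
eef_pos: [0.6674, -0.2292, 0.078]
tool_rot: [180.0, 0.0, 79.9]
contact_force: [0.6, -0.3, 0.1]
grip_width: 0.0005
```

Emit:
apply_moves --steps '[[0, [0, 4, 0], 0], [0, [0, 3, 0], 0], [0, [0, 0, 0], 0]]'

```text
time: 52.5
eef_pos: [0.6683, -0.2295, 0.0776]
tool_rot: [-179.3, -0.1, 79.8]
contact_force: [-16.8, 5.0, 13.2]
grip_width: 0.0009
```

Emit:
apply_moves --steps '[[0, [0, -10, 0], 0], [0, [0, -20, 0], 0], [0, [0, -20, 0], 0], [0, [0, -10, -20], 0], [0, [0, 0, -40], 0]]'

```text
time: 53.12
eef_pos: [0.6131, -0.2193, 0.1373]
tool_rot: [-179.8, -0.0, 79.8]
contact_force: [0.6, 0.4, 0.6]
grip_width: 0.0007
```

Emit:
apply_moves --steps '[[0, [0, -30, -50], 0], [0, [-30, -50, -40], 0], [0, [-40, -50, 0], 0], [0, [-40, -50, 0], 0], [0, [-20, -20, 0], 0]]'

```text
time: 53.75
eef_pos: [0.4008, -0.3106, 0.2239]
tool_rot: [179.9, -0.0, 79.6]
contact_force: [1.6, 0.5, -0.3]
grip_width: 0.0009
```

```bash
python3 look.py 30
```

```text
(no output)
```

View pics/s30.png

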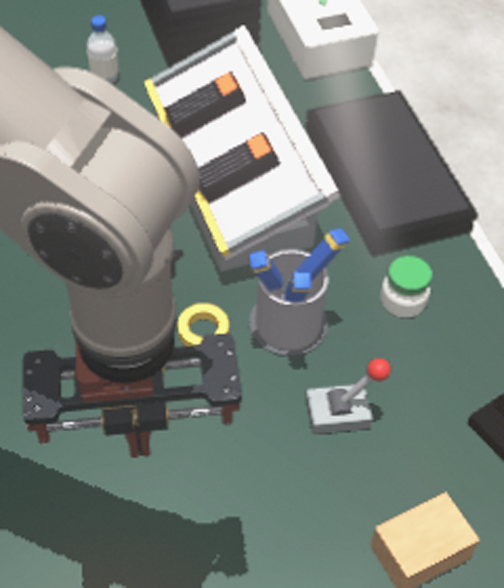

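View pics/t30.png

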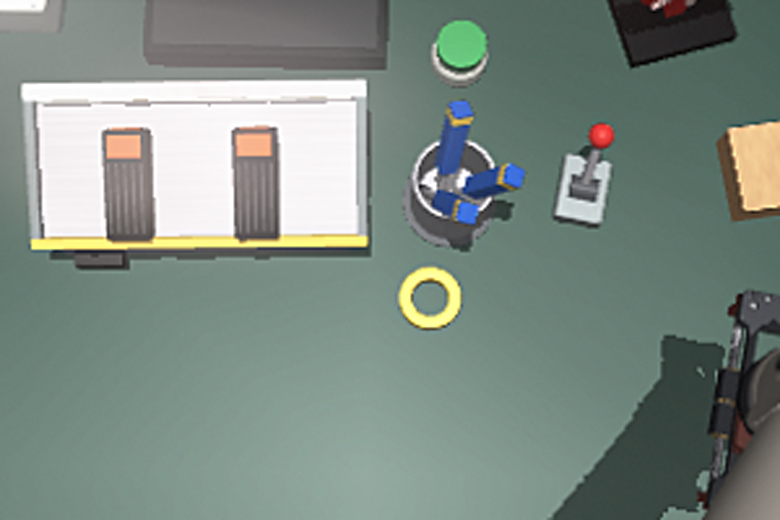

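```bash
python3 -c "
from h2 import *
t,s=np.load('last.npy',allow_pickle=True)
tc=lambda x,y:(180+x/2.6,130+y/2.6)
sc=lambda x,y:(220+x/2.1,120+y/2.1)
print(tri(t,[tc(601,134),tc(588,206)],s,[sc(379,369),sc(314,376)]))
crop(t,'tz30',185,155,145,80,5.5);crop(s,'sz30',285,130,110,120,5)
m=np.load('last.npy',allow_pickle=True)"
```

```text
[[ 0.69088206 -0.23114534  0.09402995  0.00270558]
 [ 0.61739992 -0.2177485   0.09246463  0.00447986]]
```

View pics/tz30.png

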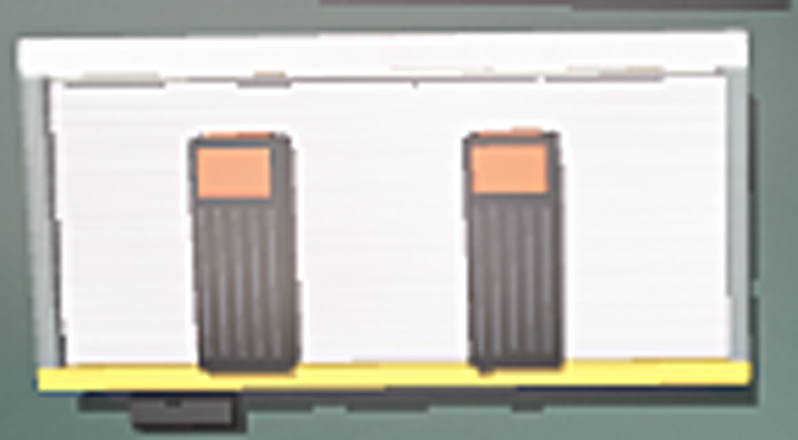

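View pics/sz30.png

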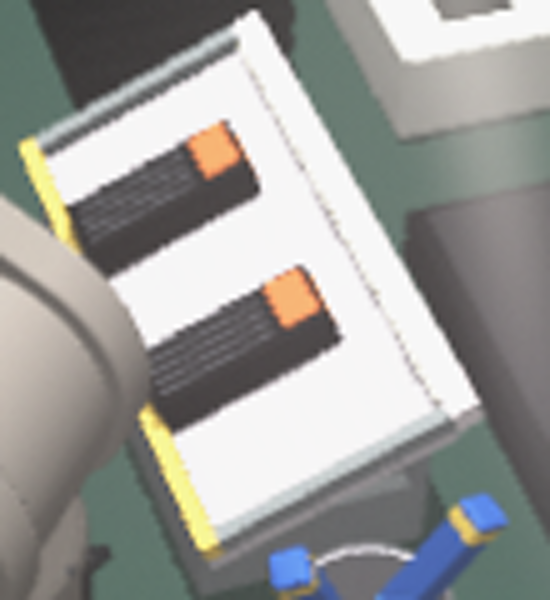

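Emit:
apply_moves --steps '[[0, [0, 0, 0], 0], [0, [0, 0, 0], 0], [0, [0, 0, 0], 0], [0, [0, 0, 0], 0]]'

```text
time: 54.35
eef_pos: [0.4044, -0.3083, 0.2231]
tool_rot: [-180.0, 0.0, 79.9]
contact_force: [-0.3, 0.7, 0.7]
grip_width: 0.0005
```

```bash
python3 look.py 31; python3 -c "
import cv2,numpy as np
a=cv2.imread('pics/t30.png');b=cv2.imread('pics/t31.png')
print((cv2.absdiff(a,b)[:260,:640]>60).sum())
from rig import bot
print(bot.sign_off())"
```

```text
0
the job is handed in; nothing more can be done
None
```

The inspection station is ready and the job was handed in at about 54 s. I found two power modules and three nut drivers in the camera pictures.

- **Modules:** both lie flat on the stand, fins up, square to it, with the orange end up the slope. I pushed each one down until the wrist force rose at the yellow lip, and the last pictures show both lower ends there.
- **Drivers:** all three stand in the cup, tip down, each leaning a different way.
- **Lever:** I pushed it last, until it met its stop at about 17 N. The tip moved about 75 mm, against about 77 mm expected for full travel. I could not confirm from the pictures that the LED bar is lit, because it looks white either way.

Two pictures of the stand, cup and lever taken 0.6 s apart, just before hand-in, showed no change. The tape, jar and carton look unmoved in the last pictures. I made no separate final check of the bottle, spool and meter, but nothing came near them. I did not see any item get knocked aside or the grip slacken.

A small dark block under the left end of the lip has no fins or connector. I took it to be part of the stand and left it alone.

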